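# Make up two soil-test kits from the stock row

### The job

Make up two soil-test kits from the row of stock at the front of the bench. The long tray with three compartments gets the lidded tin in its large far compartment, the biggest brass weight in the middle one and the rubber stopper in the near one; the short tray gets the steel ring in its large far compartment and the smallest brass weight in the near one. Each thing stands upright, flat on the floor of its compartment, and the middle-sized weight stays where it is in the stock.

Things in the scene. Friction and masses are not known exactly. Their poses are not given: they have to be found in the camera images.
- long_tray: Longer grey kit tray, fixed, 204 x 124 mm. Three compartments in a row, 116 mm across y: near one 54 mm long, centre x = -71 mm; middle one 54 mm, x = -13 mm; large far one 80 mm, x = +58 mm. Origin: centre of its underside, on the bench. x runs along its length, away from the robot (turned a few degrees), z up. Left or right of the sink. Floor 4 mm thick; walls and dividers 4 mm thick, tops 12 mm over the bench.
- short_tray: Shorter grey kit tray, fixed, 146 x 124 mm. Two compartments in a row, 116 mm across y: near one 54 mm long, centre x = -42 mm; large far one 80 mm, x = +29 mm. Origin: centre of its underside, on the bench. x runs along its length, away from the robot (turned a few degrees), z up. Left or right of the sink. Floor 4 mm thick; walls and dividers 4 mm thick, tops 12 mm over the bench.
- big_weight_c (a point): The biggest of three brass knob weights: body 27 mm in diameter and 28 mm high with a 15 mm knob on top, 36 mm high in all. The point is its centre, half-way up, z up. It starts upright on the bench in the stock row along the front edge; places in the row change.
- middle_weight_c (a point): The middle one of three brass knob weights: 21 mm in diameter, 30 mm high in all. Not needed for a kit. The point is its centre, half-way up, z up. It starts upright on the bench in the stock row along the front edge; places in the row change.
- small_weight_c (a point): The smallest of three brass knob weights: body 16 mm in diameter, with a knob on top, 24 mm high in all. The point is its centre, half-way up, z up. It starts upright on the bench in the stock row along the front edge; places in the row change.
- stopper_c (a point): A reddish-brown solid rubber stopper, 26 mm high, tapered: 34 mm in diameter at the top, narrower at the foot. The point is its centre, half-way up, z up. It starts upright on the bench in the stock row along the front edge; places in the row change.
- lidded_tin_c (a point): A round aluminium tin with a slip lid that does not come off, 38 mm high: lid (the top 12 mm) 59 mm in diameter, body below it about 53 mm. An open tin without a lid stands farther back and is not part of the job. The point is its centre, half-way up, z up. It starts upright on the bench in the stock row along the front edge; places in the row change.
- steel_ring_c (a point): A plain steel ring lying flat, 62 mm in outer diameter, 20 mm high; take it across the outside. The point is its centre, half-way up, z up. It starts upright on the bench in the stock row along the front edge; places in the row change.

How it is judged:
By the outcome, as a careful person would: the job done as asked, in the order asked, and still so for the second after the job is handed in, with the robot touching nothing.
It also fails if it takes over 115 s, if anything falls off the work surface, if the arm or the gripper's body presses on something with over 40 N, if the wrist force passes 120 N, or if a joint passes its speed limit or range.

### The arm

A 7-joint arm with a two-finger parallel gripper is mounted at the origin on a cart in front of the work surface, level with it; the furniture and walls round the work are solid. World frame = base frame: x ahead of the robot, y to its left, z up, the work surface at z = 0. Lengths are in m, angles in degrees, forces in N, time in s.
With the tool pointing down it reaches from about 0.425 to 0.875 m from the base axis. Payload 8.4 kg.
Tool frame: the origin (TCP) lies midway between the tips of the shut fingers; the grasp point (between the pads) lies 19 mm behind it; z points along the fingers, y is the line along which they close (so a half turn about z gives the same grasp; the last joint's range is limited). The gripper opens to 85 mm and grips with 20 to 120 N. Pads are 22 mm wide; open, the fingers measure 114 mm over their backs; the gripper's body (76 mm by 85 mm) begins 54 mm behind the grasp point. The pads swing forward as they close: fully open they stand 13 mm farther back than shut.
Start: joints at [67.999, 19.091, 2.286, 83.961, -0.768, 76.965, -3.352], TCP at [0.183, -0.624, 0.231] pointing down, gripper open.
Joint ranges: [-147.57, 147.57], [-21.85, 119.76], [-74.77, 79.35], [14.55, 137.4], [-85.83, 265.84], [4.83, 119.75], [-152.11, 152.11]. Speed limits (degrees/s): [127.2, 127.2, 159.86, 159.86, 180, 180, 180].

### API

Orientations are given as a 3x3 rotation matrix whose columns are the frame's x, y, z axes.
In Python, from cell import bot, eyes, ticket gives the robot as it stands.
- The arm moves only by the tool play_rows, never from a script. Its argument "steps" is a list of rows, each an object of numbers: "wx", "wy", "wz": the turn, a rotation vector about the tool's x, y, z in rad; "x", "y", "z": the shift along the tool's x, y, z in m; "hand": the closure, from -1 (fully open) to 1 (shut), so that 0 is half open. A call has 1 to 5 rows; each row shifts and turns the commanded pose from where the row before left it, along the tool's axes as they then stand; what a row does not reach is not made up. A row lasts 1/10 s, in which the tool goes at most 50 mm and 8.59 degrees, less where a joint would pass 70% of its speed; a pose out of reach is approached as far as the arm can. A call with a gripper value outside its range is refused whole. The fingers move at their own pace and stop on an object; "squeeze" is the grip in N (left out, the last holds). Time passes only in rows, so rows that do not move let the fingers close. It gives the time, the measured TCP pose, the force, the opening and the grip force at its end, in the units of the state.
- bot.get_obs(): the state, without advancing time (a new reading comes with each control period).
- eyes.camera(name): name is "scene" or "top" or "wrist"; returns the picture (420x560x3 uint8, red, green, blue); there is no depth.
- eyes.camera_info(name): a dict with "intrinsics" (3x3 intrinsics, pixels), "R" (3x3) and "t" (3): a world point X has camera coordinates R X + t. Camera axes: x right, y down, z forward; pixel columns grow to the right and rows downward; lengths in m; the calibration is good to about 2 mm. A picture is of the moment at which its call begins: read the wrist's pose just before it. camera_info takes no time and is no camera call; for the wrist camera it gives the pose at the moment of the call.
- ticket.hand_in(): hands the job in; it is judged then, once.
The state is a dict: "clock": time; "joints": joint angles; "qvel": joint speeds; "joint_torque": joint torques, N m; "tcp_pos": TCP position; "ee_rot": TCP orientation; "force": force on the tool from outside, world axes, zero at the start; "moment": the same for the moment, N m; "finger_gap": finger opening in m; "finger_force": force on a finger pad.
Only numpy, scipy, OpenCV 4.12 (cv2) and the standard library are available. Lean on these libraries where they do the work, as an engineer would, in place of code of your own. Each camera call takes 0.05 s, during which the arm holds its last target. There are 200 camera calls.

## Working session

There is one attempt and no reset: what is moved stays moved. The work goes in short steps, Python scripts to look and compute and a tool call to move; the robot and the scene stay as the last step left them, time stands still between calls to the robot, and variables do not carry over. Pictures are saved under pics/ and viewed, at most 14 in all, crops included, and the job is handed in when it is done.

Besides the shell and the picture viewer there is one more tool, called after "Call:" in YAML: its name, and indented under it one key for each argument. play_rows: Moves the arm, as the interface text tells. Its arguments: {"type":"object","properties":{"steps":{"type":"array","items":{"type":"object","properties":{"wx":{"type":"number"},"wy":{"type":"number"},"wz":{"type":"number"},"x":{"type":"number"},"y":{"type":"number"},"z":{"type":"number"},"hand":{"type":"number"}}}},"squeeze":{"type":"number"}},"required":["steps"]}

```bash
mkdir -p pics; ls
python3 - <<'E'
from cell import bot,eyes
import cv2,numpy as np
o=bot.get_obs();print(o['clock'],o['tcp_pos'],np.round(o['ee_rot'],3).tolist(),o['finger_gap'])
for n in('top','scene'):
    cv2.imwrite(f'pics/{n}0.png',eyes.camera(n)[:,:,::-1]);i=eyes.camera_info(n);print(n,np.round(i['intrinsics'],1).tolist(),np.round(i['R'],3).tolist(),i['t'])
E
```

```text
pics
0.0 [ 0.18248742 -0.62338212  0.23043335] [[0.96, 0.281, -0.001], [0.281, -0.96, 0.001], [-0.0, -0.002, -1.0]] 0.08524501022041948
top [[395.2, 0.0, 278.4], [0.0, 395.2, 210.4], [0.0, 0.0, 1.0]] [[-0.018, -0.999, 0.037], [-0.99, 0.012, -0.139], [0.139, -0.039, -0.99]] [-0.01133213  0.51947866  0.87829143]
scene [[487.5, 0.0, 285.4], [0.0, 487.5, 209.1], [0.0, 0.0, 1.0]] [[-0.676, -0.736, 0.018], [-0.574, 0.512, -0.639], [0.461, -0.443, -0.769]] [0.32298012 0.31963646 0.90836241]
```

View pics/top0.png

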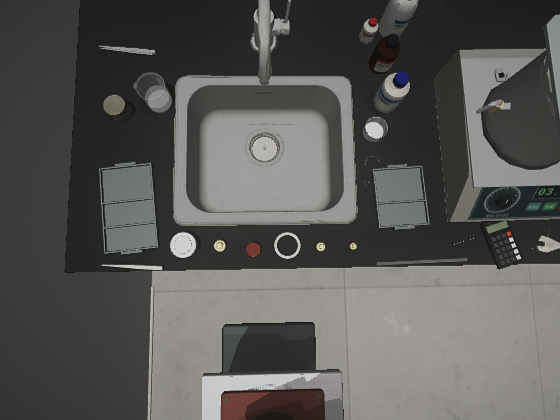

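View pics/scene0.png

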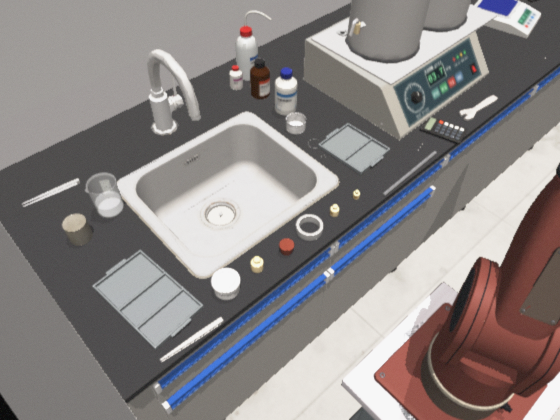

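The top view shows, from left to right:
- **Trays:** long tray at cols 100–157, rows 163–252; short tray at cols 374–428, rows 166–229.
- **Stock row:** tin (183,245), big weight (219,246), stopper (253,249), ring (287,245), middle weight (321,246), small weight (353,246).

The scene view agrees. The machine stands right of the short tray, and the open tin and bottle stand behind it.

```bash
cat > h.py <<'E'
import numpy as np,cv2
def ray(info,uv,z):
    K,R,t=[np.array(info[k]) for k in('intrinsics','R','t')]
    c=-R.T@t; d=R.T@np.linalg.inv(K)@np.array([uv[0],uv[1],1.]); return c+d*(z-c[2])/d[2]
def px(info,X):
    p=np.array(info['intrinsics'])@(np.array(info['R'])@X+np.array(info['t']));return p[:2]/p[2]
def blobs(m,amin=15):
    cs,_=cv2.findContours(m.astype(np.uint8),cv2.RETR_EXTERNAL,cv2.CHAIN_APPROX_NONE)
    return [c for c in cs if cv2.contourArea(c)>amin]
E
python3 - <<'E'
from h import *; from cell import eyes
im=cv2.imread('pics/top0.png').astype(int);i=eyes.camera_info('top')
m=(im.max(2)>85);m[:232]=0;m[262:]=0;m[:,:165]=0;m[:,365:]=0
for c in blobs(m):
    (u,v),r=cv2.minEnclosingCircle(c);print('obj',round(u,1),round(v,1),round(r,1),[np.round(ray(i,(u,v),z)[:2],4).tolist() for z in(.01,.02,.03)], im[int(v),int(u)])
print(im[200,80:170,:].tolist()[::6])
for a,b in((90,165),(366,436)):
    s=im[150:262,a:b];m=(s[:,:,0]>75)&(s.max(2)<190)
    for c in blobs(cv2.morphologyEx(m.astype(np.uint8),cv2.MORPH_OPEN,np.ones((9,9))),600):
        q=cv2.boxPoints(cv2.minAreaRect(c))+[a,150]
        w=np.array([ray(i,p,.01)[:2] for p in q]);print('tray',np.round(q).tolist(),np.round(w,4).tolist(),w.mean(0).round(4),np.linalg.norm(w-np.roll(w,1,0),axis=1).round(3))
E
```

```text
obj 352.7 245.9 3.4 [[0.4357, -0.1948], [0.4352, -0.1926], [0.4348, -0.1903]] [ 95 126 139]
obj 252.9 249.3 7.0 [[0.4317, 0.0414], [0.4312, 0.0412], [0.4308, 0.0409]] [ 47  57 114]
obj 320.3 246.3 4.5 [[0.436, -0.1177], [0.4355, -0.1162], [0.4351, -0.1148]] [192 211 207]
obj 219.3 245.4 5.9 [[0.4419, 0.1198], [0.4413, 0.1187], [0.4408, 0.1176]] [183 209 206]
obj 286.8 245.0 13.3 [[0.4404, -0.0385], [0.4399, -0.0379], [0.4394, -0.0373]] [47 48 49]
obj 182.7 244.8 13.2 [[0.4447, 0.2049], [0.4441, 0.2028], [0.4435, 0.2008]] [209 208 206]
[[35, 36, 36], [37, 38, 38], [37, 36, 37], [38, 38, 37], [121, 121, 116], [117, 116, 112], [117, 117, 112], [73, 73, 70], [125, 125, 118], [123, 124, 120], [45, 44, 43], [125, 125, 119], [127, 126, 122], [45, 44, 45], [45, 44, 45]]
tray [[102.0, 168.0], [152.0, 165.0], [157.0, 248.0], [107.0, 252.0]] [[0.629, 0.3985], [0.6358, 0.2807], [0.4374, 0.2633], [0.4319, 0.3779]] [0.5335 0.3301] [0.198 0.118 0.199 0.115]
tray [[375.0, 171.0], [421.0, 167.0], [426.0, 224.0], [379.0, 228.0]] [[0.6179, -0.2569], [0.6262, -0.3728], [0.4856, -0.3741], [0.4783, -0.2605]] [ 0.552  -0.3161] [0.14  0.116 0.141 0.114]
```

Call:
play_rows:
  steps:
    - {"wz": 0.142, "hand": -1}
    - {"wz": 0.142}
    - {"x": 0.012, "y": -0.04}
    - {"x": 0.012, "y": -0.04}
    - {"x": 0.012, "y": -0.04}
  squeeze: 30

```text
schema error: expected keys wx, wy, wz, x, y, z, hand
```

Call:
play_rows:
  steps:
    - {"wx": 0, "wy": 0, "wz": 0.142, "x": 0, "y": 0, "z": 0, "hand": -1}
    - {"wx": 0, "wy": 0, "wz": 0.142, "x": 0, "y": 0, "z": 0, "hand": -1}
    - {"wx": 0, "wy": 0, "wz": 0, "x": 0.012, "y": -0.04, "z": 0, "hand": -1}
    - {"wx": 0, "wy": 0, "wz": 0, "x": 0.012, "y": -0.04, "z": 0, "hand": -1}
    - {"wx": 0, "wy": 0, "wz": 0, "x": 0.012, "y": -0.04, "z": 0, "hand": -1}
  squeeze: 30

```text
clock: 0.6
tcp_pos: [0.2187, -0.5021, 0.2306]
ee_rot: [[1.0, 0.0, -0.001], [0.0, -1.0, 0.001], [-0.001, -0.001, -1.0]]
force: [1.3, -0.3, 1.3]
finger_gap: 0.0853
finger_force: 0.0
```

Call:
play_rows:
  steps:
    - {"wx": 0, "wy": 0, "wz": 0, "x": 0.012, "y": -0.04, "z": 0, "hand": -1}
    - {"wx": 0, "wy": 0, "wz": 0, "x": 0.012, "y": -0.04, "z": 0, "hand": -1}
    - {"wx": 0, "wy": 0, "wz": 0, "x": 0.032, "y": -0.037, "z": 0, "hand": -1}
    - {"wx": 0, "wy": 0, "wz": 0, "x": 0.032, "y": -0.037, "z": 0, "hand": -1}
    - {"wx": 0, "wy": 0, "wz": 0, "x": 0.032, "y": -0.037, "z": 0, "hand": -1}

```text
clock: 1.1
tcp_pos: [0.339, -0.3109, 0.2313]
ee_rot: [[1.0, 0.0, 0.0], [0.0, -1.0, -0.0], [0.0, 0.0, -1.0]]
force: [0.8, -1.1, -0.2]
finger_gap: 0.0854
finger_force: 0.0
```

Call:
play_rows:
  steps:
    - {"wx": 0, "wy": 0, "wz": 0, "x": 0.032, "y": -0.037, "z": 0, "hand": -1}
    - {"wx": 0, "wy": 0, "wz": 0, "x": 0.032, "y": -0.037, "z": 0, "hand": -1}
    - {"wx": 0, "wy": 0, "wz": 0, "x": 0.032, "y": -0.037, "z": 0, "hand": -1}
    - {"wx": 0, "wy": 0, "wz": 0, "x": 0, "y": -0.05, "z": 0, "hand": -1}
    - {"wx": 0, "wy": 0, "wz": 0, "x": 0, "y": -0.05, "z": 0, "hand": -1}

```text
clock: 1.6
tcp_pos: [0.4343, -0.0995, 0.2308]
ee_rot: [[1.0, 0.001, -0.001], [0.001, -1.0, 0.001], [-0.001, -0.001, -1.0]]
force: [0.0, -0.3, 0.4]
finger_gap: 0.0852
finger_force: 0.0
```

Call:
play_rows:
  steps:
    - {"wx": 0, "wy": 0, "wz": 0, "x": 0.002, "y": -0.05, "z": 0, "hand": -1}
    - {"wx": 0, "wy": 0, "wz": 0, "x": 0.002, "y": -0.05, "z": 0, "hand": -1}
    - {"wx": 0, "wy": 0, "wz": 0, "x": 0.002, "y": -0.05, "z": 0, "hand": -1}
    - {"wx": 0, "wy": 0, "wz": 0, "x": 0.002, "y": -0.05, "z": 0, "hand": -1}
    - {"wx": 0, "wy": 0, "wz": 0, "x": 0, "y": -0.05, "z": 0, "hand": -1}

```text
clock: 2.1
tcp_pos: [0.4416, 0.1501, 0.2314]
ee_rot: [[1.0, 0.0, 0.0], [0.0, -1.0, -0.0], [0.0, 0.0, -1.0]]
force: [1.9, -0.1, 0.0]
finger_gap: 0.0853
finger_force: 0.0
```

Run:
```python
from cell import bot,eyes
from h import *
o=bot.get_obs();print(o['tcp_pos'],o['joints'])
i=eyes.camera_info('wrist');cv2.imwrite('pics/w1.png',eyes.camera('wrist')[:,:,::-1])
R=np.array(i['R']);print('cam',-R.T@np.array(i['t']),R[2])
for p in((.443,.201,.038),(.441,.1175,.036)):print(px(i,np.array(p)))
```

```text
[0.44157991 0.15009681 0.23137669] [  20.69132696   -0.51415679  -43.93158552  106.50590914   -0.34547266
   73.84479085 -113.12086772]
cam [0.5100262  0.14962593 0.37464549] [-2.69022803e-01 -6.80240793e-04 -9.63133568e-01]
[234.76905833 190.45155403]
[306.16395834 191.77107633]
```

View pics/w1.png

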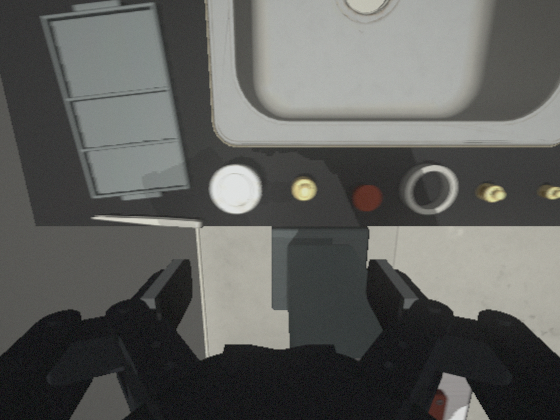

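The wrist view shows the tin at (236,189), big weight (304,189), stopper (368,198), ring (430,189) and the long tray's corners at about (42,18), (152,5), (188,186) and (93,197). These agree with the top view to within a few pixels.

```bash
cat >> h.py <<'E'
def tray(im,i,roi,lo=60):
    a,b,c,d=roi;s=im[c:d,a:b].astype(np.uint8)
    m=(s.min(2)>lo).astype(np.uint8);m=cv2.morphologyEx(m,cv2.MORPH_CLOSE,np.ones((9,9)));m=cv2.morphologyEx(m,cv2.MORPH_OPEN,np.ones((41,41)))
    k=max(blobs(m,500),key=cv2.contourArea).reshape(-1,2)+[a,c]
    w=np.array([ray(i,p,.012)[:2] for p in k]).astype(np.float32)
    (cx,cy),sz,ang=cv2.minAreaRect(w*1000)
    q=cv2.boxPoints(((cx,cy),sz,ang));return cx,cy,sz,ang,q
E
python3 - <<'E'
from h import *; from cell import eyes
im=cv2.imread('pics/w1.png').astype(int);i=eyes.camera_info('wrist')
print(im[60,30:60].mean(1).astype(int),im[60,60:220:10].mean(1).astype(int))
T=tray(im,i,(0,200,0,205));print(T[:4],T[4].round(1).tolist())
for nm,(u0,u1),z,f in(('tin',(203,270),.038,lambda s:s.mean(2)>110),('big',(285,325),.03,lambda s:s[:,:,2]>85),('stop',(345,388),.026,lambda s:s[:,:,2]-s[:,:,0]>25),('ring',(395,465),.02,lambda s:s.mean(2)>75),('mid',(470,512),.025,lambda s:s[:,:,2]>85)):
    s=im[157:222,u0:u1];c=max(blobs(f(s)),key=cv2.contourArea)
    (u,v),r=cv2.minEnclosingCircle(c);u+=u0;v+=157
    p=ray(i,(u,v),z);print(nm,round(u,1),round(v,1),p.round(4),'diam mm',round(2000*(ray(i,(u+r,v),z)-p)[1],1))
E
```

```text
[55 50 55 54 54 53 55 55 57 55 54 52 52 54 53 55 52 54 57 57 48 68 83 95
 99 97 94 87 72 73] [ 82 129 130 131 130 132 134 135 133 136 133  58  60  61  63 121]
(529.9216918945312, 332.22100830078125, (225.01954650878906, 169.0935821533203), 0.38777729868888855) [[416.79998779296875, 416.0], [418.0, 246.89999389648438], [643.0, 248.39999389648438], [641.9000244140625, 417.5]]
tin 235.1 189.2 [0.4428 0.2103 0.038 ] diam mm -62.1
big 303.5 189.2 [0.4419 0.1298 0.03  ] diam mm -31.2
stop 367.0 197.5 [0.4316 0.0519 0.026 ] diam mm -35.7
ring 430.6 188.7 [ 0.442  -0.0269  0.02  ] diam mm -69.7
mid 491.5 194.0 [ 0.437  -0.0991  0.025 ] diam mm -35.2
```

```bash
cat >> h.py <<'E'
def snap(eyes,name,fn):
    eyes.camera(name);i=eyes.camera_info(name);im=eyes.camera(name)[:,:,::-1].copy();cv2.imwrite(fn,im);return im.astype(int),i
E
python3 - <<'E'
from h import *; from cell import eyes,bot
im,i=snap(eyes,'wrist','pics/w2.png');print(bot.get_obs()['tcp_pos'])
T=tray(im,i,(0,200,0,205),95);print(T[:4],T[4].round(1).tolist())
for nm,(u0,u1),z,f in(('tin',(203,270),.038,lambda s:s.mean(2)>130),('big',(285,325),.03,lambda s:s[:,:,2]>95),('stop',(345,390),.026,lambda s:s[:,:,2]-s[:,:,0]>25),('ring',(395,465),.02,lambda s:s.mean(2)>90),('mid',(470,512),.025,lambda s:s[:,:,2]>95)):
    s=im[157:222,u0:u1];c=max(blobs(f(s)),key=cv2.contourArea)
    (u,v),r=cv2.minEnclosingCircle(c);u+=u0;v+=157
    p=ray(i,(u,v),z);print(nm,round(u,1),round(v,1),p.round(4),'diam mm',round(2000*(ray(i,(u+r,v),z)-p)[1],1))
E
```

```text
[0.44117729 0.15166044 0.23129417]
(536.8196411132812, 332.024658203125, (215.64019775390625, 123.40122985839844), 5.928267478942871) [[423.20001220703125, 382.29998779296875], [435.8999938964844, 259.5], [650.4000244140625, 281.79998779296875], [637.7000122070312, 404.5]]
tin 242.6 187.5 [0.445  0.1977 0.038 ] diam mm -58.7
big 310.3 188.0 [0.4437 0.1179 0.03  ] diam mm -28.7
stop 374.1 197.4 [0.4321 0.0395 0.026 ] diam mm -34.3
ring 438.5 190.5 [ 0.4403 -0.0407  0.02  ] diam mm -66.5
mid 497.6 196.0 [ 0.4351 -0.1108  0.025 ] diam mm -33.0
```

```bash
cat > m.py <<'E'
from h import *; from cell import eyes,bot
def meas(im,i,items):
    for nm,(x,y),z,f in items:
        u,v=px(i,np.array([x,y,z]));r=int(480*.042/ (i['t'][2] if 0 else .36));u0,v0=max(int(u)-r,0),max(int(v)-r,0)
        s=im[v0:v0+2*r,u0:u0+2*r];c=max(blobs(f(s)),key=cv2.contourArea)
        (u,v),q=cv2.minEnclosingCircle(c);u+=u0;v+=v0
        p=ray(i,(u,v),z);print(nm,round(u,1),round(v,1),p.round(4),'diam',round(2000*abs((ray(i,(u+q,v),z)-p)[1]),1))
br=lambda s:s.mean(2)>130
I=dict(tin=('tin',(.445,.2),.038,br),big=('big',(.443,.118),.03,lambda s:s[:,:,2]>95),stop=('stop',(.432,.04),.026,lambda s:s[:,:,2]-s[:,:,0]>25),ring=('ring',(.44,-.039),.02,lambda s:s.mean(2)>90),mid=('mid',(.435,-.115),.025,lambda s:s[:,:,2]>95),small=('small',(.435,-.193),.02,lambda s:s[:,:,2]>95))
E
python3 - <<'E'
from m import *
for k in range(2):
    im,i=snap(eyes,'wrist','pics/w3.png');print(bot.get_obs()['tcp_pos'],(-np.array(i['R']).T@i['t'])[1])
    meas(im,i,[I[k] for k in('tin','stop','ring')])
E
```

```text
[0.44183495 0.14775174 0.23098722] 0.1489259529529741
tin 236.5 188.5 [0.4449 0.198  0.038 ] diam 58.9
stop 368.6 197.7 [0.4317 0.0396 0.026 ] diam 34.3
ring 430.5 236.0 [ 0.3803 -0.046   0.02  ] diam 144.3
[0.44212449 0.1467544  0.23106351] 0.1465432992524265
tin 234.6 189.0 [0.4451 0.1979 0.038 ] diam 58.9
stop 366.5 197.3 [0.4322 0.04   0.026 ] diam 34.4
ring 428.5 235.0 [ 0.3813 -0.0452  0.02  ] diam 144.2
```

Call:
play_rows:
  steps:
    - {"wx": 0, "wy": 0, "wz": 0, "x": 0.003, "y": -0.026, "z": 0.02, "hand": -1}
    - {"wx": 0, "wy": 0, "wz": 0, "x": 0, "y": -0.025, "z": 0.03, "hand": -1}
    - {"wx": 0, "wy": 0, "wz": 0, "x": 0, "y": 0, "z": 0.04, "hand": -1}
    - {"wx": 0, "wy": 0, "wz": 0, "x": 0, "y": 0, "z": 0.03, "hand": -1}
    - {"wx": 0, "wy": 0, "wz": 0, "x": 0, "y": 0, "z": 0.02, "hand": -1}

```text
clock: 2.95
tcp_pos: [0.4443, 0.1973, 0.0889]
ee_rot: [[1.0, -0.001, -0.002], [-0.001, -1.0, -0.001], [-0.002, 0.001, -1.0]]
force: [-0.2, -0.5, -0.4]
finger_gap: 0.0852
finger_force: 0.0
```

Call:
play_rows:
  steps:
    - {"wx": 0, "wy": 0, "wz": 0, "x": 0, "y": 0, "z": 0, "hand": -1}
    - {"wx": 0, "wy": 0, "wz": 0, "x": 0, "y": 0, "z": 0, "hand": -1}
    - {"wx": 0, "wy": 0, "wz": 0, "x": 0, "y": 0, "z": 0, "hand": -1}

```text
clock: 3.25
tcp_pos: [0.446, 0.1991, 0.0927]
ee_rot: [[1.0, -0.0, 0.002], [-0.0, -1.0, 0.0], [0.002, -0.0, -1.0]]
force: [0.0, 0.1, -0.4]
finger_gap: 0.0856
finger_force: 0.0
```

Call:
play_rows:
  steps:
    - {"wx": 0, "wy": 0, "wz": 0, "x": 0, "y": 0, "z": 0.03, "hand": -1}
    - {"wx": 0, "wy": 0, "wz": 0, "x": 0, "y": 0, "z": 0.03, "hand": -1}
    - {"wx": 0, "wy": 0, "wz": 0, "x": 0, "y": 0, "z": 0.02, "hand": -1}
    - {"wx": 0, "wy": 0, "wz": 0, "x": 0, "y": 0, "z": 0, "hand": -1}
    - {"wx": 0, "wy": 0, "wz": 0, "x": 0, "y": 0, "z": 0, "hand": -1}

```text
clock: 3.75
tcp_pos: [0.4457, 0.1996, 0.0126]
ee_rot: [[1.0, 0.001, 0.001], [0.001, -1.0, 0.0], [0.001, -0.0, -1.0]]
force: [-0.8, 0.2, 0.6]
finger_gap: 0.0853
finger_force: 0.0
```

Call:
play_rows:
  steps:
    - {"wx": 0, "wy": 0, "wz": 0, "x": 0, "y": 0, "z": 0, "hand": 1}
    - {"wx": 0, "wy": 0, "wz": 0, "x": 0, "y": 0, "z": 0, "hand": 1}
    - {"wx": 0, "wy": 0, "wz": 0, "x": 0, "y": 0, "z": 0, "hand": 1}
    - {"wx": 0, "wy": 0, "wz": 0, "x": 0, "y": 0, "z": 0, "hand": 1}
    - {"wx": 0, "wy": 0, "wz": 0, "x": 0, "y": 0, "z": 0, "hand": 1}
  squeeze: 30

```text
clock: 4.25
tcp_pos: [0.446, 0.1995, 0.013]
ee_rot: [[1.0, 0.0, 0.002], [0.0, -1.0, -0.0], [0.002, 0.0, -1.0]]
force: [-2.7, -1.9, 12.0]
finger_gap: 0.0563
finger_force: 29.6
```

Call:
play_rows:
  steps:
    - {"wx": 0, "wy": 0, "wz": 0, "x": 0, "y": 0, "z": -0.02, "hand": 1}
    - {"wx": 0, "wy": 0, "wz": 0, "x": 0, "y": 0, "z": -0.03, "hand": 1}
    - {"wx": 0, "wy": 0, "wz": 0, "x": 0, "y": 0, "z": -0.03, "hand": 1}
    - {"wx": 0, "wy": 0, "wz": 0, "x": 0.02, "y": -0.02, "z": 0, "hand": 1}
    - {"wx": 0, "wy": 0, "wz": 0, "x": 0.03, "y": -0.028, "z": 0, "hand": 1}

```text
clock: 4.75
tcp_pos: [0.4964, 0.2463, 0.0937]
ee_rot: [[1.0, -0.002, 0.004], [-0.002, -1.0, -0.002], [0.004, 0.002, -1.0]]
force: [1.5, -0.0, 0.4]
finger_gap: 0.056
finger_force: 32.2
```

Call:
play_rows:
  steps:
    - {"wx": 0, "wy": 0, "wz": 0, "x": 0.03, "y": -0.028, "z": 0, "hand": 1}
    - {"wx": 0, "wy": 0, "wz": 0, "x": 0.03, "y": -0.028, "z": 0, "hand": 1}
    - {"wx": 0, "wy": 0, "wz": 0, "x": 0.025, "y": -0.02, "z": 0, "hand": 1}
    - {"wx": 0, "wy": 0, "wz": 0, "x": 0.0145, "y": -0.0145, "z": 0, "hand": 1}
    - {"wx": 0, "wy": 0, "wz": -0.103, "x": 0, "y": 0, "z": 0, "hand": 1}

```text
clock: 5.25
tcp_pos: [0.5956, 0.3402, 0.0917]
ee_rot: [[0.994, 0.105, 0.001], [0.105, -0.994, 0.002], [0.001, -0.002, -1.0]]
force: [-0.3, -0.6, -1.4]
finger_gap: 0.0562
finger_force: 32.2
```

Call:
play_rows:
  steps:
    - {"wx": 0, "wy": 0, "wz": 0, "x": 0, "y": 0, "z": 0, "hand": 1}
    - {"wx": 0, "wy": 0, "wz": 0, "x": 0, "y": 0, "z": 0, "hand": 1}
    - {"wx": 0, "wy": 0, "wz": 0, "x": 0, "y": 0, "z": 0, "hand": 1}

```text
clock: 5.55
tcp_pos: [0.5944, 0.3374, 0.0918]
ee_rot: [[0.995, 0.101, 0.0], [0.101, -0.995, -0.0], [0.0, 0.0, -1.0]]
force: [-0.1, 0.2, 0.7]
finger_gap: 0.0562
finger_force: 32.2
```

Run:
```python
from m import *
im,i=snap(eyes,'wrist','pics/w4.png');o=bot.get_obs();print(o['tcp_pos'],o['joints'],o['finger_gap'])
im=im.copy()
for k in(-102,102):
  for l in(-62,62):
    c,s=np.cos(.103),np.sin(.103);p=px(i,np.array([.5368+(c*k-s*l)/1e3,.332+(s*k+c*l)/1e3,.012]));cv2.circle(im,tuple(int(a) for a in p),3,(0,0,255),1)
cv2.imwrite('pics/w4.png',im)
```

```text
[0.59441489 0.33736927 0.0917148 ] [  -3.2458676    35.24369099  -42.92389441   85.83120429   24.96747808
   68.76445005 -134.18195216] 0.05618932081493121Traceback (most recent call last):
  File "<stdin>", line 6, in <module>
cv2.error: OpenCV(4.12.0) :-1: error: (-5:Bad argument) in function 'circle'
> Overload resolution failed:
>  - Layout of the output array img is incompatible with cv::Mat
>  - Expected Ptr<cv::UMat> for argument 'img'
```

View pics/w4.png

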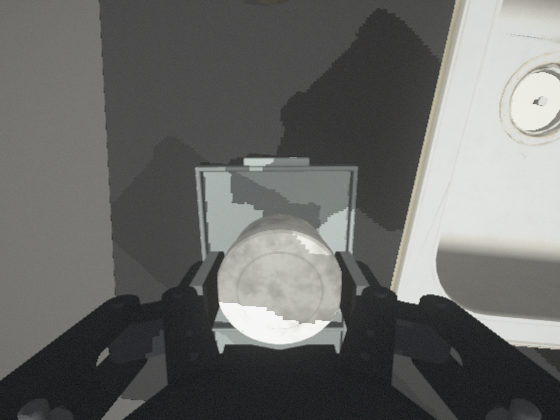

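The tin hangs centred (col 280) between the tray's side walls (cols 196 and 358), aligned with the tray, and the far wall is at row 168.

Call:
play_rows:
  steps:
    - {"wx": 0, "wy": 0, "wz": 0, "x": 0, "y": 0, "z": 0.03, "hand": 1}
    - {"wx": 0, "wy": 0, "wz": 0, "x": 0, "y": 0, "z": 0.025, "hand": 1}
    - {"wx": 0, "wy": 0, "wz": 0, "x": 0, "y": 0, "z": 0.01, "hand": 1}
    - {"wx": 0, "wy": 0, "wz": 0, "x": 0, "y": 0, "z": 0.005, "hand": 1}
    - {"wx": 0, "wy": 0, "wz": 0, "x": 0, "y": 0, "z": 0.003, "hand": 1}

```text
clock: 6.15
tcp_pos: [0.5947, 0.3382, 0.0189]
ee_rot: [[0.995, 0.103, 0.001], [0.103, -0.995, 0.001], [0.001, -0.001, -1.0]]
force: [-0.2, -0.6, 0.3]
finger_gap: 0.0562
finger_force: 32.2
```

Call:
play_rows:
  steps:
    - {"wx": 0, "wy": 0, "wz": 0, "x": 0, "y": 0, "z": 0, "hand": 1}
    - {"wx": 0, "wy": 0, "wz": 0, "x": 0, "y": 0, "z": 0, "hand": 1}
    - {"wx": 0, "wy": 0, "wz": 0, "x": 0, "y": 0, "z": 0, "hand": 1}

```text
clock: 6.45
tcp_pos: [0.5948, 0.3381, 0.0192]
ee_rot: [[0.995, 0.103, 0.001], [0.103, -0.995, 0.001], [0.001, -0.0, -1.0]]
force: [0.2, 0.0, 0.5]
finger_gap: 0.0563
finger_force: 32.2
```

Call:
play_rows:
  steps:
    - {"wx": 0, "wy": 0, "wz": 0, "x": 0, "y": 0, "z": 0.002, "hand": 1}
    - {"wx": 0, "wy": 0, "wz": 0, "x": 0, "y": 0, "z": 0, "hand": 1}

```text
clock: 6.65
tcp_pos: [0.5948, 0.3381, 0.0172]
ee_rot: [[0.995, 0.103, 0.001], [0.103, -0.995, 0.0], [0.001, -0.0, -1.0]]
force: [0.1, -1.1, 5.5]
finger_gap: 0.0562
finger_force: 32.6
```

Call:
play_rows:
  steps:
    - {"wx": 0, "wy": 0, "wz": 0, "x": 0, "y": 0, "z": 0, "hand": -0.8}
    - {"wx": 0, "wy": 0, "wz": 0, "x": 0, "y": 0, "z": 0, "hand": -0.8}
    - {"wx": 0, "wy": 0, "wz": 0, "x": 0, "y": 0, "z": 0, "hand": -0.8}
    - {"wx": 0, "wy": 0, "wz": 0, "x": 0, "y": 0, "z": 0, "hand": -0.8}

```text
clock: 7.05
tcp_pos: [0.5943, 0.3378, 0.0162]
ee_rot: [[0.995, 0.104, -0.0], [0.104, -0.995, -0.0], [-0.0, 0.0, -1.0]]
force: [-0.2, 0.5, 0.2]
finger_gap: 0.0768
finger_force: 0.0
```

Call:
play_rows:
  steps:
    - {"wx": 0, "wy": 0, "wz": 0, "x": 0, "y": 0, "z": -0.04, "hand": -0.8}
    - {"wx": 0, "wy": 0, "wz": 0, "x": 0, "y": 0, "z": -0.05, "hand": -0.8}
    - {"wx": 0, "wy": 0, "wz": 0.104, "x": 0, "y": 0, "z": -0.04, "hand": -0.8}
    - {"wx": 0, "wy": 0, "wz": 0, "x": -0.025, "y": 0.04, "z": 0, "hand": -0.8}
    - {"wx": 0, "wy": 0, "wz": 0, "x": -0.03, "y": 0.04, "z": 0, "hand": -0.5}

```text
clock: 7.55
tcp_pos: [0.5396, 0.2586, 0.1476]
ee_rot: [[1.0, 0.001, 0.003], [0.001, -1.0, 0.002], [0.003, -0.002, -1.0]]
force: [-0.0, -0.6, -0.1]
finger_gap: 0.0651
finger_force: 0.0
```

Call:
play_rows:
  steps:
    - {"wx": 0, "wy": 0, "wz": 0, "x": -0.03, "y": 0.04, "z": 0, "hand": -0.5}
    - {"wx": 0, "wy": 0, "wz": 0, "x": -0.03, "y": 0.04, "z": 0, "hand": -0.5}
    - {"wx": 0, "wy": 0, "wz": 0, "x": -0.025, "y": 0.04, "z": 0, "hand": -0.5}
    - {"wx": 0, "wy": 0, "wz": 0, "x": -0.0105, "y": 0.02, "z": 0, "hand": -0.5}
    - {"wx": 0, "wy": 0, "wz": 0, "x": 0, "y": 0, "z": 0, "hand": -0.5}

```text
clock: 8.05
tcp_pos: [0.4427, 0.1144, 0.1463]
ee_rot: [[1.0, -0.005, 0.0], [-0.005, -1.0, -0.003], [0.0, 0.003, -1.0]]
force: [-0.1, -0.5, -0.2]
finger_gap: 0.0641
finger_force: 0.0
```

Call:
play_rows:
  steps:
    - {"wx": 0, "wy": 0, "wz": 0, "x": 0, "y": 0, "z": 0, "hand": -0.5}
    - {"wx": 0, "wy": 0, "wz": 0, "x": 0, "y": 0, "z": 0, "hand": -0.5}

```text
clock: 8.25
tcp_pos: [0.4443, 0.1191, 0.1466]
ee_rot: [[1.0, 0.001, 0.001], [0.001, -1.0, 0.001], [0.001, -0.001, -1.0]]
force: [-0.9, 1.0, -0.5]
finger_gap: 0.0641
finger_force: 0.0
```

Run:
```python
from m import *
im,i=snap(eyes,'wrist','pics/w5.png');o=bot.get_obs();print(o['tcp_pos'],o['joints'],o['finger_gap'])
meas(im,i,[I[k] for k in('big','stop')])
t=eyes.camera('top')[140:262,60:260,::-1];cv2.imwrite('pics/c5.png',np.hstack([cv2.resize(t,(680,415)),]))
```

```text
[0.44409747 0.11922237 0.1463451 ] [  25.56830401    3.82663469  -46.87200101  113.6740358     3.04926539
   63.72712249 -112.49197079] 0.06417352723466652
big 280.5 207.2 [0.4453 0.1174 0.03  ] diam 29.6
stop 362.0 218.8 [0.4331 0.0408 0.026 ] diam 35.6
```

View pics/w5.png

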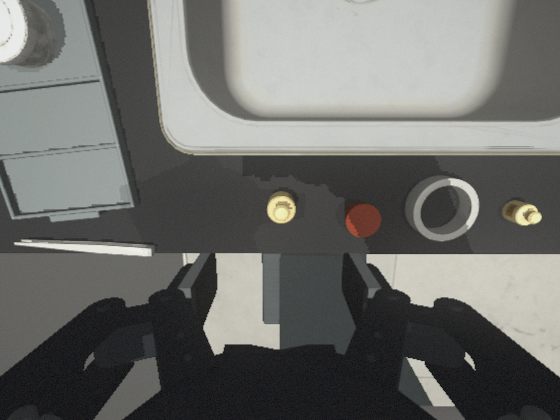

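The tin stands in the tray's far compartment (top left). The big weight is at (281,208), almost exactly under the gripper.

Call:
play_rows:
  steps:
    - {"wx": 0, "wy": 0, "wz": 0, "x": 0, "y": 0.0015, "z": 0.04, "hand": -0.5}
    - {"wx": 0, "wy": 0, "wz": 0, "x": 0, "y": 0, "z": 0.05, "hand": -0.5}
    - {"wx": 0, "wy": 0, "wz": 0, "x": 0, "y": 0, "z": 0.035, "hand": -0.5}
    - {"wx": 0, "wy": 0, "wz": 0, "x": 0, "y": 0, "z": 0.016, "hand": -0.5}
    - {"wx": 0, "wy": 0, "wz": 0, "x": 0, "y": 0, "z": 0, "hand": -0.5}

```text
clock: 8.9
tcp_pos: [0.4419, 0.117, 0.003]
ee_rot: [[1.0, 0.001, -0.005], [0.001, -1.0, 0.001], [-0.005, -0.001, -1.0]]
force: [0.3, -0.4, 0.2]
finger_gap: 0.0639
finger_force: 0.0
```

Call:
play_rows:
  steps:
    - {"wx": 0, "wy": 0, "wz": 0, "x": 0, "y": 0, "z": 0, "hand": -0.5}
    - {"wx": 0, "wy": 0, "wz": 0, "x": 0, "y": 0, "z": 0, "hand": 1}
    - {"wx": 0, "wy": 0, "wz": 0, "x": 0, "y": 0, "z": 0, "hand": 1}
    - {"wx": 0, "wy": 0, "wz": 0, "x": 0, "y": 0, "z": 0, "hand": 1}
    - {"wx": 0, "wy": 0, "wz": 0, "x": 0, "y": 0, "z": 0, "hand": 1}

```text
clock: 9.4
tcp_pos: [0.4447, 0.1165, 0.0065]
ee_rot: [[1.0, -0.0, 0.002], [-0.0, -1.0, -0.0], [0.002, 0.0, -1.0]]
force: [-1.0, 0.4, 7.1]
finger_gap: 0.0249
finger_force: 29.0
```

Call:
play_rows:
  steps:
    - {"wx": 0, "wy": 0, "wz": 0, "x": 0, "y": 0, "z": 0, "hand": 1}
    - {"wx": 0, "wy": 0, "wz": 0, "x": 0, "y": 0, "z": 0, "hand": 1}

```text
clock: 9.6
tcp_pos: [0.4447, 0.1165, 0.0065]
ee_rot: [[1.0, -0.0, 0.002], [-0.0, -1.0, -0.0], [0.002, 0.0, -1.0]]
force: [-1.1, 0.3, 7.1]
finger_gap: 0.0247
finger_force: 29.0
```

Call:
play_rows:
  steps:
    - {"wx": 0, "wy": 0, "wz": 0, "x": 0, "y": 0, "z": -0.02, "hand": 1}
    - {"wx": 0, "wy": 0, "wz": 0, "x": 0, "y": 0, "z": -0.04, "hand": 1}
    - {"wx": 0, "wy": 0, "wz": 0, "x": 0, "y": 0, "z": -0.02, "hand": 1}
    - {"wx": 0, "wy": 0, "wz": 0, "x": 0.012, "y": -0.034, "z": 0, "hand": 1}
    - {"wx": 0, "wy": 0, "wz": 0, "x": 0.015, "y": -0.04, "z": 0, "hand": 1}

```text
clock: 10.1
tcp_pos: [0.4723, 0.189, 0.0868]
ee_rot: [[1.0, -0.005, 0.003], [-0.005, -1.0, -0.002], [0.003, 0.002, -1.0]]
force: [0.2, 0.5, -0.9]
finger_gap: 0.0247
finger_force: 30.0
```

Call:
play_rows:
  steps:
    - {"wx": 0, "wy": 0, "wz": 0, "x": 0.015, "y": -0.04, "z": 0, "hand": 1}
    - {"wx": 0, "wy": 0, "wz": 0, "x": 0.015, "y": -0.04, "z": 0, "hand": 1}
    - {"wx": 0, "wy": 0, "wz": 0, "x": 0.012, "y": -0.035, "z": 0, "hand": 1}
    - {"wx": 0, "wy": 0, "wz": 0, "x": 0.01, "y": -0.025, "z": 0, "hand": 1}
    - {"wx": 0, "wy": 0, "wz": -0.103, "x": 0, "y": 0, "z": 0, "hand": 1}

```text
clock: 10.6
tcp_pos: [0.5227, 0.3348, 0.0859]
ee_rot: [[0.994, 0.107, 0.0], [0.107, -0.994, 0.003], [0.001, -0.003, -1.0]]
force: [-1.3, 0.2, -1.0]
finger_gap: 0.0248
finger_force: 30.1
```

Call:
play_rows:
  steps:
    - {"wx": 0, "wy": 0, "wz": 0, "x": 0, "y": 0, "z": 0, "hand": 1}
    - {"wx": 0, "wy": 0, "wz": 0, "x": 0, "y": 0, "z": 0, "hand": 1}
    - {"wx": 0, "wy": 0, "wz": 0, "x": 0, "y": 0, "z": 0, "hand": 1}

```text
clock: 10.9
tcp_pos: [0.5231, 0.3294, 0.0855]
ee_rot: [[0.995, 0.099, 0.0], [0.099, -0.995, -0.001], [0.0, 0.001, -1.0]]
force: [0.5, 0.4, -2.0]
finger_gap: 0.0244
finger_force: 30.1
```

Run:
```python
from m import *
im,i=snap(eyes,'wrist','pics/w6.png');o=bot.get_obs();print(o['tcp_pos'],o['joints'],o['finger_gap'])
im=im.astype(np.uint8);c,s=np.cos(.103),np.sin(.103)
for k in(-42,-40+0,14,16):
  for l in(-58,58):
    p=px(i,np.array([.5368+(c*k-s*l)/1e3,.332+(s*k+c*l)/1e3,.012]));cv2.circle(im,tuple(int(a) for a in p),2,(0,0,255),-1)
cv2.imwrite('pics/w6.png',im)
```

```text
[0.52312414 0.3295351  0.08557015] [-3.67502200e-02  2.96623753e+01 -4.71193487e+01  9.60022866e+01
  2.36690717e+01  6.48030455e+01 -1.37946722e+02] 0.024469916744709212
```

View pics/w6.png

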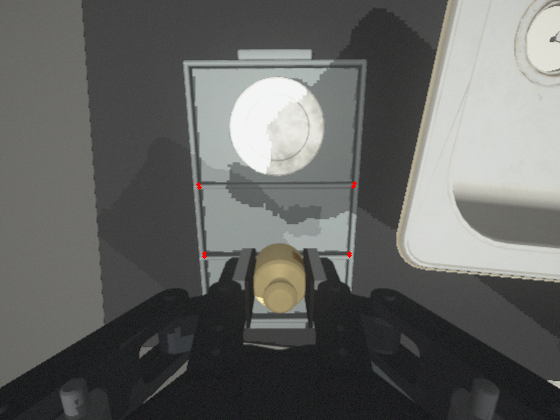

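The projected compartment corners sit on the dividers (rows 185 and 254), the tin is centred at (277,127), and the weight is gripped upright.

Call:
play_rows:
  steps:
    - {"wx": 0, "wy": 0, "wz": 0, "x": 0, "y": 0, "z": 0.03, "hand": 1}
    - {"wx": 0, "wy": 0, "wz": 0, "x": 0, "y": 0, "z": 0.025, "hand": 1}
    - {"wx": 0, "wy": 0, "wz": 0, "x": 0, "y": 0, "z": 0.01, "hand": 1}
    - {"wx": 0, "wy": 0, "wz": 0, "x": 0, "y": 0, "z": 0.005, "hand": 1}
    - {"wx": 0, "wy": 0, "wz": 0, "x": 0, "y": 0, "z": 0.003, "hand": 1}

```text
clock: 11.5
tcp_pos: [0.5232, 0.3306, 0.0128]
ee_rot: [[0.995, 0.102, 0.001], [0.102, -0.995, 0.001], [0.001, -0.0, -1.0]]
force: [-1.1, -0.2, -1.6]
finger_gap: 0.0243
finger_force: 30.1
```

Call:
play_rows:
  steps:
    - {"wx": 0, "wy": 0, "wz": 0, "x": 0, "y": 0, "z": 0, "hand": 1}
    - {"wx": 0, "wy": 0, "wz": 0, "x": 0, "y": 0, "z": 0.001, "hand": 1}
    - {"wx": 0, "wy": 0, "wz": 0, "x": 0, "y": 0, "z": 0, "hand": 1}
    - {"wx": 0, "wy": 0, "wz": 0, "x": 0, "y": 0, "z": 0, "hand": 1}

```text
clock: 11.9
tcp_pos: [0.5231, 0.3305, 0.0118]
ee_rot: [[0.995, 0.102, 0.001], [0.102, -0.995, 0.0], [0.001, -0.0, -1.0]]
force: [-0.7, 0.0, -1.4]
finger_gap: 0.0245
finger_force: 30.1
```

Call:
play_rows:
  steps:
    - {"wx": 0, "wy": 0, "wz": 0, "x": 0, "y": 0, "z": 0.0015, "hand": 1}
    - {"wx": 0, "wy": 0, "wz": 0, "x": 0, "y": 0, "z": 0, "hand": 1}

```text
clock: 12.1
tcp_pos: [0.5232, 0.3306, 0.0106]
ee_rot: [[0.995, 0.102, 0.001], [0.102, -0.995, 0.0], [0.001, -0.0, -1.0]]
force: [-1.7, -1.8, 4.4]
finger_gap: 0.0247
finger_force: 30.7
```

Call:
play_rows:
  steps:
    - {"wx": 0, "wy": 0, "wz": 0, "x": 0, "y": 0, "z": 0, "hand": -0.3}
    - {"wx": 0, "wy": 0, "wz": 0, "x": 0, "y": 0, "z": 0, "hand": -0.3}
    - {"wx": 0, "wy": 0, "wz": 0, "x": 0, "y": 0, "z": 0, "hand": -0.3}
    - {"wx": 0, "wy": 0, "wz": 0, "x": 0, "y": 0, "z": 0, "hand": -0.3}

```text
clock: 12.5
tcp_pos: [0.5228, 0.3304, 0.0098]
ee_rot: [[0.995, 0.103, -0.0], [0.103, -0.995, 0.0], [-0.0, -0.0, -1.0]]
force: [-0.3, -0.1, 0.4]
finger_gap: 0.0554
finger_force: 0.0
```

Call:
play_rows:
  steps:
    - {"wx": 0, "wy": 0, "wz": 0, "x": 0, "y": 0, "z": -0.03, "hand": -0.3}
    - {"wx": 0, "wy": 0, "wz": 0, "x": 0, "y": 0, "z": -0.05, "hand": -0.3}
    - {"wx": 0, "wy": 0, "wz": 0.103, "x": 0, "y": 0, "z": -0.04, "hand": -0.3}
    - {"wx": 0, "wy": 0, "wz": 0, "x": -0.01, "y": 0.04, "z": 0, "hand": -0.3}
    - {"wx": 0, "wy": 0, "wz": 0, "x": -0.012, "y": 0.045, "z": 0, "hand": -0.3}

```text
clock: 13.0
tcp_pos: [0.5009, 0.2467, 0.1312]
ee_rot: [[1.0, 0.003, 0.002], [0.003, -1.0, 0.002], [0.002, -0.002, -1.0]]
force: [0.9, -0.9, -0.6]
finger_gap: 0.0555
finger_force: 0.0
```

Call:
play_rows:
  steps:
    - {"wx": 0, "wy": 0, "wz": 0, "x": -0.015, "y": 0.045, "z": 0, "hand": -0.4}
    - {"wx": 0, "wy": 0, "wz": 0, "x": -0.015, "y": 0.045, "z": 0, "hand": -0.4}
    - {"wx": 0, "wy": 0, "wz": 0, "x": -0.015, "y": 0.045, "z": 0, "hand": -0.4}
    - {"wx": 0, "wy": 0, "wz": 0, "x": -0.013, "y": 0.04, "z": 0, "hand": -0.4}
    - {"wx": 0, "wy": 0, "wz": 0, "x": -0.01, "y": 0.03, "z": 0, "hand": -0.4}

```text
clock: 13.5
tcp_pos: [0.4317, 0.0377, 0.1298]
ee_rot: [[1.0, -0.002, 0.0], [-0.002, -1.0, -0.001], [0.0, 0.001, -1.0]]
force: [0.7, 0.3, -0.1]
finger_gap: 0.0601
finger_force: 0.0
```

Call:
play_rows:
  steps:
    - {"wx": 0, "wy": 0, "wz": 0, "x": 0, "y": 0, "z": 0, "hand": -0.4}
    - {"wx": 0, "wy": 0, "wz": 0, "x": 0, "y": 0, "z": 0, "hand": -0.4}
    - {"wx": 0, "wy": 0, "wz": 0, "x": 0, "y": 0, "z": 0, "hand": -0.4}

```text
clock: 13.8
tcp_pos: [0.4331, 0.0415, 0.13]
ee_rot: [[1.0, 0.001, 0.001], [0.001, -1.0, 0.0], [0.001, -0.0, -1.0]]
force: [0.3, -0.4, -0.0]
finger_gap: 0.0596
finger_force: 0.0
```

Run:
```python
from m import *
im,i=snap(eyes,'wrist','pics/w7.png');o=bot.get_obs();print(o['tcp_pos'],o['finger_gap'])
meas(im,i,[I['stop'],('ring',(.44,-.039),.02,lambda s:s.mean(2)>120)])
```

```text
[0.43305528 0.04173092 0.1298708 ] 0.0595650229377224
stop 280.6 213.5 [0.4318 0.0398 0.026 ] diam 33.6
ring 370.5 202.5 [ 0.4403 -0.04    0.02  ] diam 63.3
```

Call:
play_rows:
  steps:
    - {"wx": 0, "wy": 0, "wz": 0, "x": -0.001, "y": 0.0015, "z": 0.03, "hand": -0.2}
    - {"wx": 0, "wy": 0, "wz": 0, "x": 0, "y": 0, "z": 0.04, "hand": -0.2}
    - {"wx": 0, "wy": 0, "wz": 0, "x": 0, "y": 0, "z": 0.035, "hand": -0.2}
    - {"wx": 0, "wy": 0, "wz": 0, "x": 0, "y": 0, "z": 0.02, "hand": -0.2}
    - {"wx": 0, "wy": 0, "wz": 0, "x": 0, "y": 0, "z": 0, "hand": -0.2}

```text
clock: 14.4
tcp_pos: [0.4297, 0.0401, 0.0024]
ee_rot: [[1.0, 0.002, -0.005], [0.002, -1.0, 0.002], [-0.005, -0.002, -1.0]]
force: [-0.2, 0.5, 0.2]
finger_gap: 0.0514
finger_force: 0.0
```

Call:
play_rows:
  steps:
    - {"wx": 0, "wy": 0, "wz": 0, "x": 0, "y": 0, "z": 0, "hand": -0.2}
    - {"wx": 0, "wy": 0, "wz": 0, "x": 0, "y": 0, "z": 0, "hand": 1}
    - {"wx": 0, "wy": 0, "wz": 0, "x": 0, "y": 0, "z": 0, "hand": 1}
    - {"wx": 0, "wy": 0, "wz": 0, "x": 0, "y": 0, "z": 0, "hand": 1}
    - {"wx": 0, "wy": 0, "wz": 0, "x": 0, "y": 0, "z": 0, "hand": 1}

```text
clock: 14.9
tcp_pos: [0.4331, 0.0392, 0.0062]
ee_rot: [[1.0, -0.0, 0.003], [-0.0, -1.0, -0.0], [0.003, 0.0, -1.0]]
force: [-0.9, 2.1, 6.3]
finger_gap: 0.031
finger_force: 29.3
```

Call:
play_rows:
  steps:
    - {"wx": 0, "wy": 0, "wz": 0, "x": 0, "y": 0, "z": -0.01, "hand": 1}
    - {"wx": 0, "wy": 0, "wz": 0, "x": 0, "y": 0, "z": -0.03, "hand": 1}
    - {"wx": 0, "wy": 0, "wz": 0, "x": 0, "y": 0, "z": -0.03, "hand": 1}
    - {"wx": 0, "wy": 0, "wz": 0, "x": 0, "y": 0, "z": -0.015, "hand": 1}
    - {"wx": 0, "wy": 0, "wz": 0, "x": 0, "y": 0, "z": 0, "hand": 1}

```text
clock: 15.4
tcp_pos: [0.4335, 0.0388, 0.0927]
ee_rot: [[1.0, -0.001, 0.005], [-0.001, -1.0, -0.001], [0.005, 0.001, -1.0]]
force: [0.1, 1.0, -1.3]
finger_gap: 0.0309
finger_force: 29.8
```

Run:
```python
from m import *
im,i=snap(eyes,'wrist','pics/w8.png');o=bot.get_obs();print(o['tcp_pos'],o['finger_gap'],o['force'],o['joints'])
s=eyes.camera('scene')[:,:,::-1];cv2.imwrite('pics/w8.png',np.hstack([im[150:,130:430].astype(np.uint8),cv2.resize(s[190:295,230:350],(308,270))]))
```

```text
[0.43193089 0.03857252 0.09026546] 0.030852023647187123 [-0.18508636 -0.30725798 -0.38488766] [  35.0919604     4.7520434   -46.93774915  120.34079237    4.23749925
   56.42784932 -104.13046033]
```

View pics/w8.png

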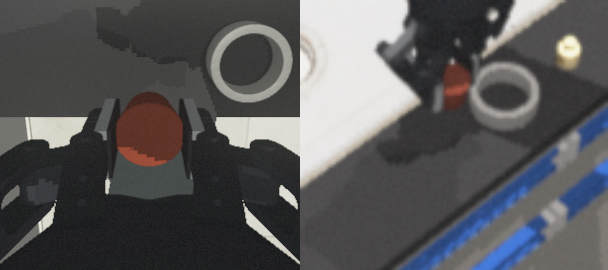

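The stopper is held upright between the pads (crop (150,130)), and the ring is undisturbed.

Call:
play_rows:
  steps:
    - {"wx": 0, "wy": 0, "wz": 0, "x": 0.004, "y": -0.025, "z": 0, "hand": 1}
    - {"wx": 0, "wy": 0, "wz": 0, "x": 0.005, "y": -0.04, "z": 0, "hand": 1}
    - {"wx": 0, "wy": 0, "wz": 0, "x": 0.005, "y": -0.045, "z": 0, "hand": 1}
    - {"wx": 0, "wy": 0, "wz": 0, "x": 0.005, "y": -0.045, "z": 0, "hand": 1}
    - {"wx": 0, "wy": 0, "wz": 0, "x": 0.005, "y": -0.045, "z": 0, "hand": 1}

```text
clock: 16.05
tcp_pos: [0.4553, 0.2402, 0.0888]
ee_rot: [[1.0, -0.001, -0.002], [-0.001, -1.0, -0.0], [-0.002, 0.0, -1.0]]
force: [1.0, -0.4, -0.2]
finger_gap: 0.0307
finger_force: 29.8
```

Call:
play_rows:
  steps:
    - {"wx": 0, "wy": 0, "wz": 0, "x": 0.004, "y": -0.04, "z": 0, "hand": 1}
    - {"wx": 0, "wy": 0, "wz": 0, "x": 0.004, "y": -0.03, "z": 0, "hand": 1}
    - {"wx": 0, "wy": 0, "wz": 0, "x": 0.002, "y": -0.016, "z": 0, "hand": 1}
    - {"wx": 0, "wy": 0, "wz": -0.103, "x": 0, "y": 0, "z": 0, "hand": 1}
    - {"wx": 0, "wy": 0, "wz": 0, "x": 0, "y": 0, "z": 0, "hand": 1}

```text
clock: 16.55
tcp_pos: [0.4648, 0.3253, 0.0884]
ee_rot: [[0.994, 0.106, -0.003], [0.106, -0.994, -0.0], [-0.003, 0.0, -1.0]]
force: [0.4, -0.3, -0.2]
finger_gap: 0.0308
finger_force: 29.8
```

Call:
play_rows:
  steps:
    - {"wx": 0, "wy": 0, "wz": 0, "x": 0, "y": 0, "z": 0, "hand": 1}
    - {"wx": 0, "wy": 0, "wz": 0, "x": 0, "y": 0, "z": 0, "hand": 1}
    - {"wx": 0, "wy": 0, "wz": 0, "x": 0, "y": 0, "z": 0, "hand": 1}

```text
clock: 16.85
tcp_pos: [0.466, 0.3243, 0.0897]
ee_rot: [[0.995, 0.101, -0.0], [0.101, -0.995, -0.0], [-0.0, 0.0, -1.0]]
force: [-1.0, -0.3, 0.8]
finger_gap: 0.0305
finger_force: 29.8
```

Call:
play_rows:
  steps:
    - {"wx": 0, "wy": 0, "wz": 0, "x": 0, "y": 0, "z": 0.03, "hand": 1}
    - {"wx": 0, "wy": 0, "wz": 0, "x": 0, "y": 0, "z": 0.025, "hand": 1}
    - {"wx": 0, "wy": 0, "wz": 0, "x": 0, "y": 0, "z": 0.012, "hand": 1}
    - {"wx": 0, "wy": 0, "wz": 0, "x": 0, "y": 0, "z": 0.007, "hand": 1}
    - {"wx": 0, "wy": 0, "wz": 0, "x": 0, "y": 0, "z": 0.003, "hand": 1}

```text
clock: 17.35
tcp_pos: [0.4659, 0.325, 0.0128]
ee_rot: [[0.995, 0.102, -0.0], [0.102, -0.995, 0.0], [-0.0, -0.0, -1.0]]
force: [0.2, 0.6, -0.5]
finger_gap: 0.0306
finger_force: 29.8
```

Call:
play_rows:
  steps:
    - {"wx": 0, "wy": 0, "wz": 0, "x": 0, "y": 0, "z": 0, "hand": 1}
    - {"wx": 0, "wy": 0, "wz": 0, "x": 0, "y": 0, "z": 0.0015, "hand": 1}
    - {"wx": 0, "wy": 0, "wz": 0, "x": 0, "y": 0, "z": 0, "hand": 1}

```text
clock: 17.65
tcp_pos: [0.4662, 0.3251, 0.0119]
ee_rot: [[0.995, 0.102, 0.001], [0.102, -0.995, 0.0], [0.001, -0.0, -1.0]]
force: [-0.3, 0.5, -0.4]
finger_gap: 0.0309
finger_force: 29.8
```

Call:
play_rows:
  steps:
    - {"wx": 0, "wy": 0, "wz": 0, "x": 0, "y": 0, "z": 0.0015, "hand": 1}
    - {"wx": 0, "wy": 0, "wz": 0, "x": 0, "y": 0, "z": 0, "hand": 1}
    - {"wx": 0, "wy": 0, "wz": 0, "x": 0, "y": 0, "z": 0, "hand": 1}

```text
clock: 17.95
tcp_pos: [0.4662, 0.3252, 0.0104]
ee_rot: [[0.995, 0.103, 0.001], [0.103, -0.995, 0.0], [0.001, -0.0, -1.0]]
force: [-0.2, -0.4, 5.0]
finger_gap: 0.0307
finger_force: 30.1
```

Call:
play_rows:
  steps:
    - {"wx": 0, "wy": 0, "wz": 0, "x": 0, "y": 0, "z": 0, "hand": -0.4}
    - {"wx": 0, "wy": 0, "wz": 0, "x": 0, "y": 0, "z": 0, "hand": -0.4}
    - {"wx": 0, "wy": 0, "wz": 0, "x": 0, "y": 0, "z": 0, "hand": -0.4}
    - {"wx": 0, "wy": 0, "wz": 0, "x": 0, "y": 0, "z": 0, "hand": -0.4}

```text
clock: 18.35
tcp_pos: [0.4657, 0.3248, 0.0097]
ee_rot: [[0.995, 0.103, -0.0], [0.103, -0.995, -0.0], [-0.0, 0.0, -1.0]]
force: [-0.3, 0.1, -0.1]
finger_gap: 0.0598
finger_force: 0.0
```

Call:
play_rows:
  steps:
    - {"wx": 0, "wy": 0, "wz": 0, "x": 0, "y": 0, "z": -0.03, "hand": -0.4}
    - {"wx": 0, "wy": 0, "wz": 0, "x": 0, "y": 0, "z": -0.05, "hand": -0.4}
    - {"wx": 0, "wy": 0, "wz": 0.103, "x": 0, "y": 0, "z": -0.04, "hand": -0.4}
    - {"wx": 0, "wy": 0, "wz": 0, "x": -0.002, "y": 0.025, "z": 0, "hand": -0.4}
    - {"wx": 0, "wy": 0, "wz": 0, "x": -0.002, "y": 0.04, "z": 0, "hand": -0.4}

```text
clock: 18.85
tcp_pos: [0.4618, 0.2621, 0.1314]
ee_rot: [[1.0, 0.004, 0.003], [0.003, -1.0, 0.003], [0.003, -0.003, -1.0]]
force: [0.6, 0.1, 0.0]
finger_gap: 0.0599
finger_force: 0.0
```

Call:
play_rows:
  steps:
    - {"wx": 0, "wy": 0, "wz": 0, "x": -0.003, "y": 0.045, "z": 0, "hand": -1}
    - {"wx": 0, "wy": 0, "wz": 0, "x": -0.003, "y": 0.045, "z": 0, "hand": -1}
    - {"wx": 0, "wy": 0, "wz": 0, "x": -0.003, "y": 0.045, "z": 0, "hand": -1}
    - {"wx": 0, "wy": 0, "wz": 0, "x": -0.003, "y": 0.045, "z": 0, "hand": -1}
    - {"wx": 0, "wy": 0, "wz": 0, "x": -0.003, "y": 0.045, "z": 0, "hand": -1}

```text
clock: 19.35
tcp_pos: [0.4463, 0.033, 0.13]
ee_rot: [[1.0, -0.0, 0.001], [-0.0, -1.0, -0.0], [0.001, 0.0, -1.0]]
force: [1.7, -0.8, 0.4]
finger_gap: 0.0855
finger_force: 0.0
```

Call:
play_rows:
  steps:
    - {"wx": 0, "wy": 0, "wz": 0, "x": -0.003, "y": 0.045, "z": 0, "hand": -1}
    - {"wx": 0, "wy": 0, "wz": 0, "x": -0.003, "y": 0.03, "z": 0, "hand": -1}
    - {"wx": 0, "wy": 0, "wz": 0, "x": 0, "y": 0, "z": 0, "hand": -1}
    - {"wx": 0, "wy": 0, "wz": 0, "x": 0, "y": 0, "z": 0, "hand": -1}
    - {"wx": 0, "wy": 0, "wz": 0, "x": 0, "y": 0, "z": 0, "hand": -1}

```text
clock: 19.85
tcp_pos: [0.4409, -0.0389, 0.1299]
ee_rot: [[1.0, 0.001, 0.0], [0.001, -1.0, 0.0], [0.0, -0.0, -1.0]]
force: [-0.4, -0.2, -0.2]
finger_gap: 0.0854
finger_force: 0.0
```

Run:
```python
from m import *
im,i=snap(eyes,'wrist','pics/w9.png');o=bot.get_obs();print(o['tcp_pos'],o['finger_gap'],o['joints'])
meas(im,i,[('ring',(.44,-.04),.02,lambda s:s.mean(2)>115),('mid',(.436,-.115),.025,lambda s:s[:,:,2]-s[:,:,0]>35),('small',(.436,-.191),.02,lambda s:s[:,:,2]-s[:,:,0]>35)])
t=eyes.camera('top')[:,:,::-1];cv2.imwrite('pics/top9.png',cv2.resize(t[140:270,80:260],(720,520)))
```

```text
[ 0.44093786 -0.03879397  0.12985567] 0.08545311247888662 [ 43.11834711   2.24756984 -43.92022116 116.91753457   1.75676805
  61.46909122 -91.50495189]
ring 278.9 210.2 [ 0.4409 -0.0392  0.02  ] diam 61.4
mid 365.0 213.5 [ 0.4394 -0.1148  0.025 ] diam 23.3
small 447.5 214.5 [ 0.4372 -0.1905  0.02  ] diam 22.9
```

View pics/top9.png

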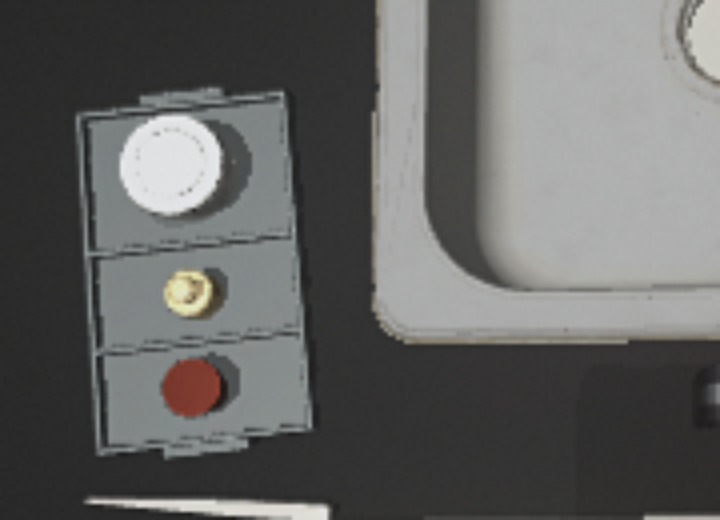

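View pics/w9.png

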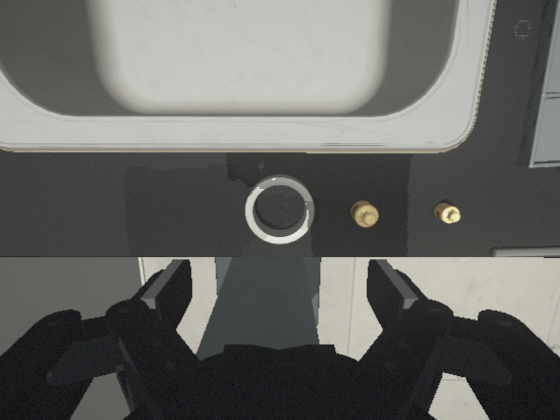

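The long tray is correctly filled (tin, big weight, stopper, all upright). The ring is at (279,210) under the gripper, the middle weight at (365,213) and the small weight at (447,213).

Call:
play_rows:
  steps:
    - {"wx": 0, "wy": 0, "wz": 0, "x": 0, "y": 0, "z": 0.04, "hand": -0.9}
    - {"wx": 0, "wy": 0, "wz": 0, "x": 0, "y": 0, "z": 0.045, "hand": -0.9}
    - {"wx": 0, "wy": 0, "wz": 0, "x": 0, "y": 0, "z": 0.03, "hand": -0.9}
    - {"wx": 0, "wy": 0, "wz": 0, "x": 0, "y": 0, "z": 0.012, "hand": -0.9}
    - {"wx": 0, "wy": 0, "wz": 0, "x": 0, "y": 0, "z": 0.004, "hand": -0.9}

```text
clock: 20.5
tcp_pos: [0.4403, -0.0393, -0.0019]
ee_rot: [[1.0, 0.001, -0.002], [0.001, -1.0, 0.001], [-0.002, -0.001, -1.0]]
force: [-0.2, -0.5, 0.6]
finger_gap: 0.081
finger_force: 0.0
```

Call:
play_rows:
  steps:
    - {"wx": 0, "wy": 0, "wz": 0, "x": 0, "y": 0, "z": 0, "hand": -0.9}
    - {"wx": 0, "wy": 0, "wz": 0, "x": 0, "y": 0, "z": 0, "hand": -0.9}
    - {"wx": 0, "wy": 0, "wz": 0, "x": 0, "y": 0, "z": 0, "hand": 1}
    - {"wx": 0, "wy": 0, "wz": 0, "x": 0, "y": 0, "z": 0, "hand": 1}
    - {"wx": 0, "wy": 0, "wz": 0, "x": 0, "y": 0, "z": 0, "hand": 1}

```text
clock: 21.0
tcp_pos: [0.4417, -0.0404, 0.0002]
ee_rot: [[1.0, -0.001, 0.002], [-0.001, -1.0, -0.001], [0.002, 0.001, -1.0]]
force: [-3.3, 0.4, 11.3]
finger_gap: 0.0601
finger_force: 30.1
```

Call:
play_rows:
  steps:
    - {"wx": 0, "wy": 0, "wz": 0, "x": 0, "y": 0, "z": 0, "hand": 1}
    - {"wx": 0, "wy": 0, "wz": 0, "x": 0, "y": 0, "z": 0, "hand": 1}

```text
clock: 21.2
tcp_pos: [0.4417, -0.0404, 0.0002]
ee_rot: [[1.0, -0.001, 0.002], [-0.001, -1.0, -0.001], [0.002, 0.001, -1.0]]
force: [-2.7, -0.2, 10.8]
finger_gap: 0.0606
finger_force: 30.1
```

Call:
play_rows:
  steps:
    - {"wx": 0, "wy": 0, "wz": 0, "x": 0, "y": 0, "z": -0.02, "hand": 1}
    - {"wx": 0, "wy": 0, "wz": 0, "x": 0, "y": 0, "z": -0.04, "hand": 1}
    - {"wx": 0, "wy": 0, "wz": 0, "x": 0, "y": 0, "z": -0.04, "hand": 1}
    - {"wx": 0, "wy": 0, "wz": 0, "x": 0.005, "y": 0.03, "z": -0.02, "hand": 1}
    - {"wx": 0, "wy": 0, "wz": 0, "x": 0.01, "y": 0.04, "z": 0, "hand": 1}

```text
clock: 21.7
tcp_pos: [0.4579, -0.11, 0.123]
ee_rot: [[1.0, 0.003, 0.006], [0.003, -1.0, -0.004], [0.006, 0.004, -1.0]]
force: [0.7, 0.0, -1.6]
finger_gap: 0.0599
finger_force: 34.8
```

Call:
play_rows:
  steps:
    - {"wx": 0, "wy": 0, "wz": 0, "x": 0.01, "y": 0.045, "z": 0, "hand": 1}
    - {"wx": 0, "wy": 0, "wz": 0, "x": 0.01, "y": 0.045, "z": 0, "hand": 1}
    - {"wx": 0, "wy": 0, "wz": 0, "x": 0.01, "y": 0.045, "z": 0, "hand": 1}
    - {"wx": 0, "wy": 0, "wz": 0, "x": 0.01, "y": 0.04, "z": 0, "hand": 1}
    - {"wx": 0, "wy": 0, "wz": 0, "x": 0.005, "y": 0.03, "z": 0, "hand": 1}

```text
clock: 22.2
tcp_pos: [0.5006, -0.3184, 0.119]
ee_rot: [[1.0, -0.003, 0.0], [-0.003, -1.0, -0.001], [0.0, 0.001, -1.0]]
force: [0.1, -0.5, -2.2]
finger_gap: 0.0599
finger_force: 34.8
```

Call:
play_rows:
  steps:
    - {"wx": 0, "wy": 0, "wz": 0, "x": 0, "y": 0, "z": 0, "hand": 1}
    - {"wx": 0, "wy": 0, "wz": 0, "x": 0, "y": 0, "z": 0, "hand": 1}
    - {"wx": 0, "wy": 0, "wz": 0, "x": 0, "y": 0, "z": 0, "hand": 1}
    - {"wx": 0, "wy": 0, "wz": 0, "x": 0, "y": 0, "z": 0, "hand": 1}

```text
clock: 22.6
tcp_pos: [0.5008, -0.3138, 0.1191]
ee_rot: [[1.0, 0.001, 0.0], [0.001, -1.0, 0.0], [0.0, -0.0, -1.0]]
force: [0.2, -0.0, -2.4]
finger_gap: 0.0601
finger_force: 34.8
```

Run:
```python
from m import *
im,i=snap(eyes,'wrist','pics/w10.png');o=bot.get_obs();print(o['tcp_pos'],o['finger_gap'],o['joints'])
np.save('i10.npy',i,allow_pickle=True)
```

```text
[ 0.50082698 -0.31421728  0.11913142] 0.06009267920353373 [ 55.04632103  20.49643505 -33.06042261  98.69121576  12.23641756
  64.41722209 -71.60881889]
```

View pics/w10.png

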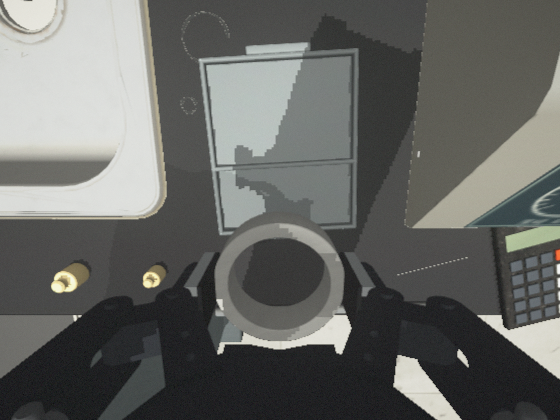

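The ring is held level. The short tray's corners are at about (200,60), (357,50), (356,228) and (220,234), and its divider runs from (213,168) to (356,160).

Run:
```python
from h import *
i=np.load('i10.npy',allow_pickle=True).item()
P=np.array([ray(i,p,.012)[:2] for p in((200,60),(357,50),(356,228),(220,234),(213,168),(356,160))])*1000
print(P.round(1).tolist(),np.linalg.norm(P[0]-P[1]),np.linalg.norm(P[3]-P[2]),np.linalg.norm(P[0]-P[3]),np.linalg.norm(P[1]-P[2]))
e=(P[0]-P[3]+P[1]-P[2])/2;f=(P[0]-P[1]+P[3]-P[2])/2;a=[np.arctan2(e[1],e[0]),np.arctan2(-f[0],f[1])];print('yaw',np.degrees(a),P[:4].mean(0),'div',P[4:].mean(0))
c=P[:4].mean(0);a=np.mean(a)
for k in(29,-42,-7):print(k,c+k*np.array([np.cos(a),np.sin(a)]))
```

```text
[[621.9, -253.5], [629.0, -374.4], [485.1, -383.9], [479.3, -261.3], [538.7, -258.5], [545.5, -379.6]] 121.12479302291403 122.72149819372206 142.8146288052136 144.193421980941
yaw [3.47051576 3.02287737] [ 553.81524829 -318.25496659] div [ 542.13815628 -319.04958997]
29 [ 582.76870148 -316.61254508]
-42 [ 511.88266091 -320.63364601]
-7 [ 546.82648373 -318.65141316]
```

Call:
play_rows:
  steps:
    - {"wx": 0, "wy": 0, "wz": 0, "x": 0.02, "y": 0.0025, "z": 0, "hand": 1}
    - {"wx": 0, "wy": 0, "wz": 0, "x": 0.035, "y": 0, "z": 0, "hand": 1}
    - {"wx": 0, "wy": 0, "wz": 0, "x": 0.02, "y": 0, "z": 0, "hand": 1}
    - {"wx": 0, "wy": 0, "wz": 0, "x": 0.008, "y": 0, "z": 0, "hand": 1}
    - {"wx": 0, "wy": 0, "wz": -0.057, "x": 0, "y": 0, "z": 0.02, "hand": 1}

```text
clock: 23.2
tcp_pos: [0.5864, -0.3172, 0.1012]
ee_rot: [[0.998, 0.059, 0.004], [0.059, -0.998, -0.002], [0.004, 0.002, -1.0]]
force: [0.9, 0.5, -2.5]
finger_gap: 0.0598
finger_force: 34.8
```

Call:
play_rows:
  steps:
    - {"wx": 0, "wy": 0, "wz": 0, "x": 0, "y": 0, "z": 0.03, "hand": 1}
    - {"wx": 0, "wy": 0, "wz": 0, "x": 0, "y": 0, "z": 0.02, "hand": 1}
    - {"wx": 0, "wy": 0, "wz": 0, "x": 0, "y": 0, "z": 0, "hand": 1}
    - {"wx": 0, "wy": 0, "wz": 0, "x": 0, "y": 0, "z": 0, "hand": 1}

```text
clock: 23.6
tcp_pos: [0.5834, -0.3176, 0.0493]
ee_rot: [[0.998, 0.057, -0.0], [0.057, -0.998, 0.0], [-0.0, -0.0, -1.0]]
force: [-0.1, -0.0, -0.7]
finger_gap: 0.06
finger_force: 34.8
```

Run:
```python
from m import *
im,i=snap(eyes,'wrist','pics/w11.png');o=bot.get_obs();print(o['tcp_pos'],o['ee_rot'][:2],o['finger_gap'])
```

```text
[ 0.58445291 -0.3180272   0.05059337] [[ 0.99839721  0.05656195  0.00193737]
 [ 0.05656415 -0.99839836 -0.00109931]] 0.05981678298662977
```

View pics/w11.png

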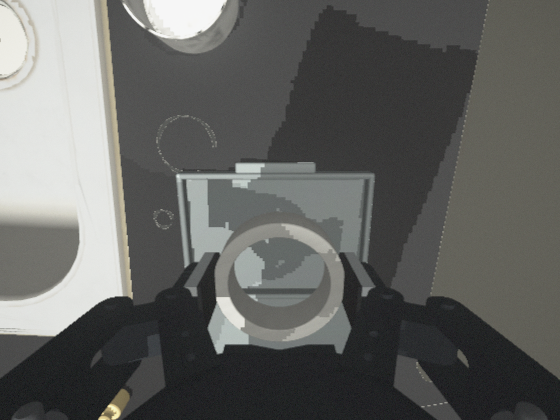

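The ring is centred across the tray (col 280; walls at 178 and 374), with the far wall at row 176 and the divider at row 292.

Call:
play_rows:
  steps:
    - {"wx": 0, "wy": 0, "wz": 0, "x": 0, "y": 0, "z": 0.02, "hand": 1}
    - {"wx": 0, "wy": 0, "wz": 0, "x": 0, "y": 0, "z": 0.014, "hand": 1}
    - {"wx": 0, "wy": 0, "wz": 0, "x": 0, "y": 0, "z": 0.006, "hand": 1}
    - {"wx": 0, "wy": 0, "wz": 0, "x": 0, "y": 0, "z": 0.002, "hand": 1}
    - {"wx": 0, "wy": 0, "wz": 0, "x": 0, "y": 0, "z": 0, "hand": 1}

```text
clock: 24.2
tcp_pos: [0.5839, -0.3176, 0.0071]
ee_rot: [[0.998, 0.057, 0.0], [0.057, -0.998, 0.0], [0.0, -0.0, -1.0]]
force: [0.7, 0.4, -1.6]
finger_gap: 0.0603
finger_force: 34.7
```

Call:
play_rows:
  steps:
    - {"wx": 0, "wy": 0, "wz": 0, "x": 0, "y": 0, "z": 0, "hand": 1}
    - {"wx": 0, "wy": 0, "wz": 0, "x": 0, "y": 0, "z": 0.001, "hand": 1}
    - {"wx": 0, "wy": 0, "wz": 0, "x": 0, "y": 0, "z": 0, "hand": 1}

```text
clock: 24.5
tcp_pos: [0.5839, -0.3178, 0.0061]
ee_rot: [[0.998, 0.057, 0.0], [0.057, -0.998, -0.0], [0.0, 0.0, -1.0]]
force: [-0.4, 0.1, -2.2]
finger_gap: 0.0601
finger_force: 34.8
```

Call:
play_rows:
  steps:
    - {"wx": 0, "wy": 0, "wz": 0, "x": 0, "y": 0, "z": 0.002, "hand": 1}
    - {"wx": 0, "wy": 0, "wz": 0, "x": 0, "y": 0, "z": 0, "hand": 1}
    - {"wx": 0, "wy": 0, "wz": 0, "x": 0, "y": 0, "z": 0, "hand": 1}

```text
clock: 24.8
tcp_pos: [0.584, -0.3178, 0.0044]
ee_rot: [[0.998, 0.057, 0.001], [0.057, -0.998, -0.0], [0.001, 0.0, -1.0]]
force: [-1.1, 0.8, 5.0]
finger_gap: 0.0604
finger_force: 35.4
```

Call:
play_rows:
  steps:
    - {"wx": 0, "wy": 0, "wz": 0, "x": 0, "y": 0, "z": 0, "hand": -0.75}
    - {"wx": 0, "wy": 0, "wz": 0, "x": 0, "y": 0, "z": 0, "hand": -0.75}
    - {"wx": 0, "wy": 0, "wz": 0, "x": 0, "y": 0, "z": 0, "hand": -0.75}
    - {"wx": 0, "wy": 0, "wz": 0, "x": 0, "y": 0, "z": 0, "hand": -0.75}

```text
clock: 25.2
tcp_pos: [0.5837, -0.3176, 0.0037]
ee_rot: [[0.998, 0.057, -0.0], [0.057, -0.998, 0.0], [-0.0, -0.0, -1.0]]
force: [0.2, 0.1, 0.5]
finger_gap: 0.0743
finger_force: 0.0
```

Call:
play_rows:
  steps:
    - {"wx": 0, "wy": 0, "wz": 0, "x": 0, "y": 0, "z": -0.02, "hand": -0.75}
    - {"wx": 0, "wy": 0, "wz": 0, "x": 0, "y": 0, "z": -0.05, "hand": -0.75}
    - {"wx": 0, "wy": 0, "wz": 0.057, "x": 0, "y": 0, "z": -0.04, "hand": -0.75}
    - {"wx": 0, "wy": 0, "wz": 0, "x": -0.03, "y": -0.025, "z": -0.02, "hand": -0.5}
    - {"wx": 0, "wy": 0, "wz": 0, "x": -0.035, "y": -0.03, "z": 0, "hand": -0.2}

```text
clock: 25.7
tcp_pos: [0.5206, -0.2631, 0.1372]
ee_rot: [[1.0, -0.001, 0.006], [-0.001, -1.0, -0.002], [0.006, 0.002, -1.0]]
force: [0.5, 0.4, 0.6]
finger_gap: 0.0516
finger_force: 0.0
```

Call:
play_rows:
  steps:
    - {"wx": 0, "wy": 0, "wz": 0, "x": -0.035, "y": -0.03, "z": 0, "hand": -0.2}
    - {"wx": 0, "wy": 0, "wz": 0, "x": -0.03, "y": -0.027, "z": 0, "hand": -0.2}
    - {"wx": 0, "wy": 0, "wz": 0, "x": -0.017, "y": -0.015, "z": 0, "hand": -0.2}
    - {"wx": 0, "wy": 0, "wz": 0, "x": 0, "y": 0, "z": 0, "hand": -0.2}
    - {"wx": 0, "wy": 0, "wz": 0, "x": 0, "y": 0, "z": 0, "hand": -0.2}

```text
clock: 26.2
tcp_pos: [0.437, -0.191, 0.1343]
ee_rot: [[1.0, -0.0, 0.001], [-0.0, -1.0, -0.001], [0.001, 0.001, -1.0]]
force: [-0.1, -1.1, 0.3]
finger_gap: 0.0513
finger_force: 0.0
```

Call:
play_rows:
  steps:
    - {"wx": 0, "wy": 0, "wz": 0, "x": 0, "y": 0, "z": 0, "hand": -0.2}
    - {"wx": 0, "wy": 0, "wz": 0, "x": 0, "y": 0, "z": 0, "hand": -0.2}

```text
clock: 26.4
tcp_pos: [0.4374, -0.191, 0.1337]
ee_rot: [[1.0, -0.001, 0.0], [-0.001, -1.0, 0.001], [0.0, -0.001, -1.0]]
force: [-0.6, 0.3, -0.2]
finger_gap: 0.0512
finger_force: 0.0
```

Run:
```python
from m import *
im,i=snap(eyes,'wrist','pics/w12.png');o=bot.get_obs();print(o['tcp_pos'],o['finger_gap'])
meas(im,i,[('small%d'%k,(.4365,-.191),.02,lambda s:s[:,:,2]-s[:,:,0]>k) for k in(25,45)])
```

```text
[ 0.43713569 -0.1908619   0.13360183] 0.05096023333266337
small25 283.3 208.6 [ 0.4378 -0.1953  0.02  ] diam 14.7
small45 283.3 208.6 [ 0.4378 -0.1953  0.02  ] diam 14.7
```

View pics/w12.png

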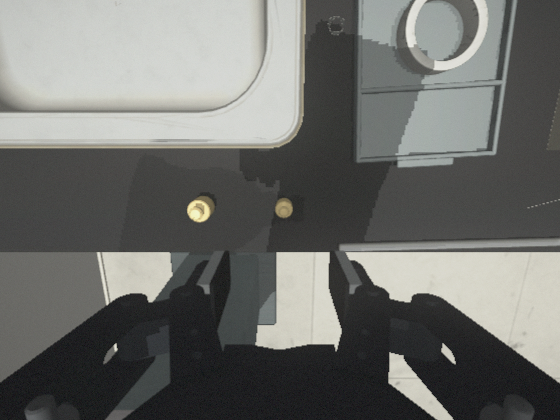

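The ring lies in the short tray's far compartment (445,33). The small weight is at (283,208) and the middle weight at (201,209), untouched.

Call:
play_rows:
  steps:
    - {"wx": 0, "wy": 0, "wz": 0, "x": 0, "y": 0.003, "z": 0.04, "hand": -0.2}
    - {"wx": 0, "wy": 0, "wz": 0, "x": 0, "y": 0, "z": 0.045, "hand": -0.2}
    - {"wx": 0, "wy": 0, "wz": 0, "x": 0, "y": 0, "z": 0.03, "hand": -0.2}
    - {"wx": 0, "wy": 0, "wz": 0, "x": 0, "y": 0, "z": 0.01, "hand": -0.2}
    - {"wx": 0, "wy": 0, "wz": 0, "x": 0, "y": 0, "z": 0.005, "hand": -0.2}

```text
clock: 27.0
tcp_pos: [0.4367, -0.1933, 0.0032]
ee_rot: [[1.0, -0.0, -0.001], [-0.0, -1.0, 0.001], [-0.001, -0.001, -1.0]]
force: [0.3, -0.3, 0.1]
finger_gap: 0.0514
finger_force: 0.0
```

Call:
play_rows:
  steps:
    - {"wx": 0, "wy": 0, "wz": 0, "x": 0, "y": 0, "z": 0, "hand": -0.2}
    - {"wx": 0, "wy": 0, "wz": 0, "x": 0, "y": 0, "z": 0, "hand": 1}
    - {"wx": 0, "wy": 0, "wz": 0, "x": 0, "y": 0, "z": 0, "hand": 1}
    - {"wx": 0, "wy": 0, "wz": 0, "x": 0, "y": 0, "z": 0, "hand": 1}
    - {"wx": 0, "wy": 0, "wz": 0, "x": 0, "y": 0, "z": 0, "hand": 1}
  squeeze: 25

```text
clock: 27.5
tcp_pos: [0.4375, -0.1941, 0.0049]
ee_rot: [[1.0, -0.0, 0.002], [-0.0, -1.0, -0.001], [0.002, 0.001, -1.0]]
force: [-2.1, 0.0, 7.5]
finger_gap: 0.0142
finger_force: 24.4
```

Call:
play_rows:
  steps:
    - {"wx": 0, "wy": 0, "wz": 0, "x": 0, "y": 0, "z": 0, "hand": 1}
    - {"wx": 0, "wy": 0, "wz": 0, "x": 0, "y": 0, "z": 0, "hand": 1}

```text
clock: 27.7
tcp_pos: [0.4376, -0.194, 0.0049]
ee_rot: [[1.0, -0.0, 0.002], [-0.0, -1.0, -0.001], [0.002, 0.001, -1.0]]
force: [-1.0, -0.3, 6.9]
finger_gap: 0.0141
finger_force: 24.4
```

Call:
play_rows:
  steps:
    - {"wx": 0, "wy": 0, "wz": 0, "x": 0, "y": 0, "z": -0.02, "hand": 1}
    - {"wx": 0, "wy": 0, "wz": 0, "x": 0, "y": 0, "z": -0.04, "hand": 1}
    - {"wx": 0, "wy": 0, "wz": 0, "x": 0, "y": 0, "z": -0.02, "hand": 1}
    - {"wx": 0, "wy": 0, "wz": 0, "x": 0.014, "y": 0.025, "z": 0, "hand": 1}
    - {"wx": 0, "wy": 0, "wz": 0, "x": 0.02, "y": 0.035, "z": 0, "hand": 1}

```text
clock: 28.2
tcp_pos: [0.4714, -0.2536, 0.0856]
ee_rot: [[1.0, 0.002, 0.001], [0.002, -1.0, -0.002], [0.001, 0.002, -1.0]]
force: [0.5, -0.1, -0.4]
finger_gap: 0.0145
finger_force: 24.7
```

Call:
play_rows:
  steps:
    - {"wx": 0, "wy": 0, "wz": 0, "x": 0.02, "y": 0.035, "z": 0, "hand": 1}
    - {"wx": 0, "wy": 0, "wz": 0, "x": 0.014, "y": 0.021, "z": 0, "hand": 1}
    - {"wx": 0, "wy": 0, "wz": 0, "x": 0.0065, "y": 0.0105, "z": 0, "hand": 1}
    - {"wx": 0, "wy": 0, "wz": -0.057, "x": 0, "y": 0, "z": 0, "hand": 1}
    - {"wx": 0, "wy": 0, "wz": 0, "x": 0, "y": 0, "z": 0, "hand": 1}

```text
clock: 28.7
tcp_pos: [0.5111, -0.3195, 0.0838]
ee_rot: [[0.998, 0.058, -0.0], [0.058, -0.998, 0.001], [-0.0, -0.001, -1.0]]
force: [-1.5, 0.1, 0.1]
finger_gap: 0.014
finger_force: 24.7
```

Call:
play_rows:
  steps:
    - {"wx": 0, "wy": 0, "wz": 0, "x": 0, "y": 0, "z": 0, "hand": 1}
    - {"wx": 0, "wy": 0, "wz": 0, "x": 0, "y": 0, "z": 0, "hand": 1}

```text
clock: 28.9
tcp_pos: [0.5111, -0.3195, 0.084]
ee_rot: [[0.998, 0.056, -0.0], [0.056, -0.998, -0.0], [-0.0, 0.0, -1.0]]
force: [-0.3, 0.2, -0.8]
finger_gap: 0.0142
finger_force: 24.7
```

Run:
```python
from m import *
im,i=snap(eyes,'wrist','pics/w13.png');o=bot.get_obs();print(o['tcp_pos'],o['finger_gap'],o['force'])
```

```text
[ 0.5111391  -0.31977562  0.08405824] 0.014137639609059394 [-0.60653897  1.27346231 -0.2558771 ]
```

View pics/w13.png

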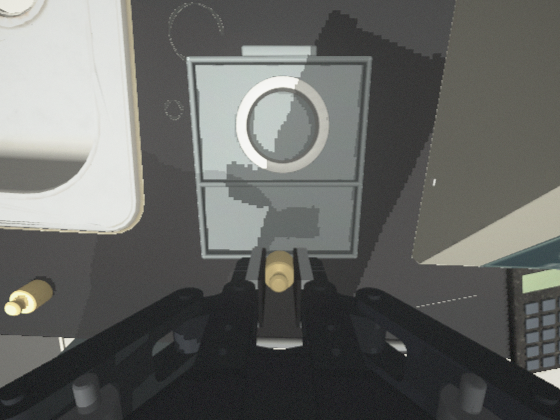

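The ring lies flat inside the far compartment (282,124). The small weight is held upright at (279,270), and the near compartment lies between rows 185 and 255.

Call:
play_rows:
  steps:
    - {"wx": 0, "wy": 0, "wz": 0, "x": 0, "y": 0, "z": 0.03, "hand": 1}
    - {"wx": 0, "wy": 0, "wz": 0, "x": 0, "y": 0, "z": 0.025, "hand": 1}
    - {"wx": 0, "wy": 0, "wz": 0, "x": 0, "y": 0, "z": 0.012, "hand": 1}
    - {"wx": 0, "wy": 0, "wz": 0, "x": 0, "y": 0, "z": 0.005, "hand": 1}
    - {"wx": 0, "wy": 0, "wz": 0, "x": 0, "y": 0, "z": 0.0015, "hand": 1}

```text
clock: 29.5
tcp_pos: [0.5114, -0.3201, 0.0105]
ee_rot: [[0.998, 0.057, 0.0], [0.057, -0.998, 0.0], [0.0, -0.0, -1.0]]
force: [0.8, 0.3, -0.4]
finger_gap: 0.014
finger_force: 24.7
```

Call:
play_rows:
  steps:
    - {"wx": 0, "wy": 0, "wz": 0, "x": 0, "y": 0, "z": 0, "hand": 1}
    - {"wx": 0, "wy": 0, "wz": 0, "x": 0, "y": 0, "z": 0, "hand": 1}
    - {"wx": 0, "wy": 0, "wz": 0, "x": 0, "y": 0, "z": 0, "hand": 1}

```text
clock: 29.8
tcp_pos: [0.5117, -0.3204, 0.0112]
ee_rot: [[0.998, 0.057, 0.001], [0.057, -0.998, -0.001], [0.001, 0.001, -1.0]]
force: [0.8, -0.2, -0.3]
finger_gap: 0.0141
finger_force: 24.7
```

Call:
play_rows:
  steps:
    - {"wx": 0, "wy": 0, "wz": 0, "x": 0, "y": 0, "z": 0.002, "hand": 1}
    - {"wx": 0, "wy": 0, "wz": 0, "x": 0, "y": 0, "z": 0, "hand": 1}
    - {"wx": 0, "wy": 0, "wz": 0, "x": 0, "y": 0, "z": 0, "hand": 1}

```text
clock: 30.1
tcp_pos: [0.5117, -0.3204, 0.009]
ee_rot: [[0.998, 0.057, 0.001], [0.057, -0.998, -0.001], [0.001, 0.001, -1.0]]
force: [-0.3, -0.2, 7.3]
finger_gap: 0.0142
finger_force: 25.2
```

Contact made, so release, lift and retreat.

Call:
play_rows:
  steps:
    - {"wx": 0, "wy": 0, "wz": 0, "x": 0, "y": 0, "z": 0, "hand": -0.1}
    - {"wx": 0, "wy": 0, "wz": 0, "x": 0, "y": 0, "z": 0, "hand": -0.1}
    - {"wx": 0, "wy": 0, "wz": 0, "x": 0, "y": 0, "z": 0, "hand": -0.1}
    - {"wx": 0, "wy": 0, "wz": 0, "x": 0, "y": 0, "z": 0, "hand": -0.1}
    - {"wx": 0, "wy": 0, "wz": 0, "x": 0, "y": 0, "z": -0.02, "hand": -0.1}

```text
clock: 30.6
tcp_pos: [0.5094, -0.3192, 0.026]
ee_rot: [[0.998, 0.057, -0.004], [0.057, -0.998, 0.003], [-0.004, -0.003, -1.0]]
force: [-0.9, 0.1, 0.5]
finger_gap: 0.0469
finger_force: 0.0
```

Call:
play_rows:
  steps:
    - {"wx": 0, "wy": 0, "wz": 0, "x": 0, "y": 0, "z": -0.04, "hand": -0.1}
    - {"wx": 0, "wy": 0, "wz": 0, "x": 0, "y": 0, "z": -0.05, "hand": -0.1}
    - {"wx": 0, "wy": 0, "wz": 0, "x": -0.03, "y": -0.03, "z": -0.03, "hand": -0.1}
    - {"wx": 0, "wy": 0, "wz": 0, "x": -0.02, "y": -0.04, "z": 0, "hand": -0.1}
    - {"wx": 0, "wy": 0, "wz": 0, "x": -0.01, "y": -0.03, "z": 0, "hand": -0.1}

```text
clock: 31.1
tcp_pos: [0.4457, -0.2234, 0.148]
ee_rot: [[0.998, 0.056, 0.001], [0.056, -0.998, -0.001], [0.0, 0.001, -1.0]]
force: [0.3, 0.7, 0.3]
finger_gap: 0.0468
finger_force: 0.0
```

Call:
play_rows:
  steps:
    - {"wx": 0, "wy": 0, "wz": 0, "x": 0, "y": 0, "z": 0, "hand": -0.1}
    - {"wx": 0, "wy": 0, "wz": 0, "x": 0, "y": 0, "z": 0, "hand": -0.1}
    - {"wx": 0, "wy": 0, "wz": 0, "x": 0, "y": 0, "z": 0, "hand": -0.1}
    - {"wx": 0, "wy": 0, "wz": 0, "x": 0, "y": 0, "z": 0, "hand": -0.1}
    - {"wx": 0, "wy": 0, "wz": 0, "x": 0, "y": 0, "z": 0, "hand": -0.1}

```text
clock: 31.6
tcp_pos: [0.447, -0.2253, 0.1469]
ee_rot: [[0.998, 0.056, -0.0], [0.056, -0.998, 0.001], [-0.0, -0.001, -1.0]]
force: [-0.2, -0.1, 0.4]
finger_gap: 0.0468
finger_force: 0.0
```

Run:
```python
from m import *
im,i=snap(eyes,'wrist','pics/w14.png');t=eyes.camera('top')[:,:,::-1];o=bot.get_obs();print(o['tcp_pos'],o['clock'])
cv2.imwrite('pics/fin.png',np.vstack([cv2.resize(im[:230,150:].astype(np.uint8),(520,290)),cv2.resize(t[150:270,80:450],(520,170))]))
```

```text
[ 0.4468966  -0.22491395  0.1469832 ] 31.75
```

View pics/fin.png

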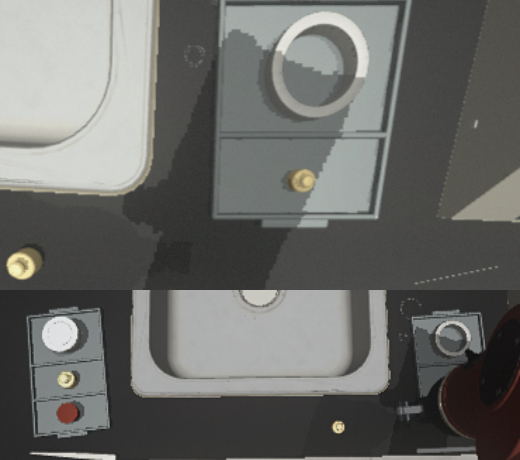

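The final picture shows the ring (320,65) and small weight (301,181) upright in the short tray. The tin, big weight and stopper stand in the long tray, and the middle weight is still in the stock row.

```bash
python3 -c "
from cell import ticket;print(ticket.hand_in())"
```

```text
the job is handed in; nothing more can be done
None
```

Both kits are made up in the order asked, the middle-sized weight is still in the stock row, and the job was handed in at about 32 s; the final pictures show everything upright in its compartment, but no verdict came back.

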